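# Lay the face plate on a forming die of unknown height and pin it

### The arm

A 6-joint arm with a two-finger parallel gripper is mounted at the origin on a cart in front of the work surface, level with it; the furniture and walls round the work are solid. World frame = base frame: x ahead of the robot, y to its left, z up, the work surface at z = 0. Lengths are in m, angles in rad, forces in N, time in s.
With the tool pointing down it reaches from about 0.25 to 0.775 m from the base axis. Payload 4 kg.
Tool frame: the origin (TCP) lies midway between the tips of the shut fingers; the grasp point (between the pads) lies 19 mm behind it; y points along the fingers, x is the direction in which the jaws open and shut, and the axes are right-handed (so a half turn about y gives the same grasp; the last joint's range is limited). The gripper opens to 94 mm and grips with 3 to 60 N. Pads are 16 mm wide; open, the fingers measure 119 mm over their backs; the gripper's body (75 mm by 177 mm) begins 78 mm behind the grasp point.
Start: joints at [-1.426, 0.087, 1.371, -0, 1.684, -0.103], TCP at [0.135, -0.533, 0.172] pointing down, gripper open.
Joint ranges: [-3.1, 3.1], [-0.76, 2.03], [0.27, 2.55], [-1.08, 4.22], [0.17, 2.65], [-2.57, 2.57]. Speed limits (rad/s): [2.79, 2.79, 3.14, 3.14, 3.14, 3.14].

### API

Orientations are given as [roll, pitch, yaw] about the fixed x, y, z axes, in that order (R = Rz(yaw) Ry(pitch) Rx(roll)).
In Python, from bench import robot gives the robot as it stands.
- The arm moves only by the shell command python3 -m creep 'ROWS'. ROWS is JSON, a list of rows, each a list of 7 numbers: the shift along the tool's x, y, z in mm, then the turn, a rotation vector about the tool's x, y, z in degrees, then the closure in counts, from 0 (fully open) to 255 (shut). A call has 1 to 5 rows; each row is the pose to reach, as a shift and turn from the pose commanded when the call began, along the tool's axes at that moment; what a row does not reach only later rows make up. A row lasts 1/8 s, in which the tool goes at most 62.5 mm and 10.7 degrees, less where a joint would pass 70% of its speed; a pose out of reach is approached as far as the arm can. A call with a gripper value outside its range is refused whole. The fingers move at their own pace and stop on an object; the grip force is fixed at half the most. Time passes only in rows, so rows that repeat a pose let the fingers close. It gives the time, the measured TCP pose, the force and the opening at its end, in the units of the state.
- robot.get_obs(): the state, without advancing time (a new reading comes with each control period).
- robot.snapshot(name): name is "side" or "top"; returns a dict with "color" (480x640x3 uint8, blue, green, red), "fx", "fy", "cx", "cy" (pixels), "world_from_camera" (4x4, takes a point from camera to world coordinates). Camera axes: x right, y down, z forward; pixel columns grow to the right and rows downward; lengths in m; the calibration is good to about 2 mm. A picture is of the moment at which its call begins. There is no depth.
- robot.close_job(): hands the job in, once; it reports no verdict.
Trained networks look in the newest picture that a camera, given by its name, has taken for a name from the list of things; names that differ only in an ending like _2 or _b are one class to them, and where a whole thing is asked for, a point or a joint stands for the part that bears it (a point fixed in the world has none). Each returns a list of dicts, best first, with "p" (0 to 1); they miss things now and then, are a little off and sometimes report something else, mostly with a low value. They report only what shows in the picture. A call takes as long as a camera call.
- robot.spot_in(name, camera): "point" ([x, y, z] in m, in world coordinates, good to about 4 mm: the middle of the surface that is visible of it).
- robot.landmark_of(name, camera): "point" ([x, y, z] in m, in world coordinates, good to about 4 mm: a listed point, or the origin of a listed thing).
The state is a dict: "time": time; "joint_positions": joint angles; "qvel": joint speeds; "joint_torque": joint torques, N m; "tool_pos": TCP position; "ee_rot": TCP orientation; "wrist_force": force on the tool from outside, world axes, zero at the start; "wrist_torque": the same for the moment, N m; "width": finger opening in m.
Only numpy, scipy, OpenCV 4.12 (cv2) and the standard library are available. Lean on these libraries where they do the work, as an engineer would, in place of code of your own. Each camera call takes 0.05 s, during which the arm holds its last target.

### The job

Finish the forming die: lay the brass face plate flat on top of the pack of spacer plates, with its small hole at the same end as the pack's, lowering it until you feel it touch, and only then let it go; do not drop it or press it hard, as nobody has noted how many spacers are in the pack. Then push the plate snug against all three steel stops, and push the steel pin from the wooden rack through the small holes of plate and pack until its head sits down on the plate. Leave the things standing round about where they are.

Things in the scene. Friction and masses are not known exactly. Their poses are not given: they have to be found in the camera images.
- die_base: die base: dark steel plate 112 x 190 x 12 mm fixed on the bench; screwed on it the pack of grey and white spacer plates, 60 mm (x) x 120 mm (y), with the same holes as the face plate. The height of the pack's top is NOT known: anywhere from 40 to 70 mm above the bench. Origin on the bench under the middle of the pack; the pack's -x side and -y end are open
- seat (a point): point on the top of the die base, 12 mm above the bench, straight under the middle of the pack; the face plate is home when its centre is straight above this. Axes as die_base
- side_stops (a point): point on the top of the die base, mid-way between the two steel stops of the pack's +x side, on their inner faces (x = +30 mm from seat). The stops, 14 mm wide and 10 mm thick, stand at y = -42 and +42 mm and rise 18 mm above the pack's top
- end_stop (a point): point on the top of the die base under the inner face of the steel stop at the pack's +y end (y = +60 mm from seat, x = 0); 14 mm wide, 10 mm thick, rising 18 mm above the pack's top
- seat_hole (a point): point on the top of the die base, 12 mm above the bench, on the axis of the pack's small vertical hole (13 mm diameter, open down to the base), 45 mm from seat toward -y of the base
- face_plate: brass face plate, 60 x 120 x 10 mm, about 0.3 kg, lying flat on the bench; origin at its centre, x along the 60 mm side, y along the 120 mm side, z up; a round opening 37 mm in diameter centred at y = +8 mm, a small hole 13 mm in diameter at y = -45 mm. On the die its x and y must point as those of die_base
- plate_hole (a point): middle (half-way through) of the face plate's small hole, 13 mm in diameter
- pin_rack: wooden pin rack, block 50 x 70 x 42 mm fixed on the bench, two upright 13 mm holes 37 mm deep at y = -16 and +16 mm; origin under its middle; the pin stands in the hole at y = +16 mm
- pin: steel pin standing upright in the rack, about 0.09 kg: round knurled head 20 mm in diameter and 32 mm high, below it a shank 10 mm in diameter and 33 mm long whose last 6 mm taper to 6 mm; origin on the axis at the underside of the head, z up
- pin_grip (a point): centre of the pin's head, 16 mm above the underside of the head
- pin_tip (a point): end of the pin's shank, 33 mm below the underside of the head
- glass_dish: bystander: square glass dish, 90 x 100 x 20 mm, origin under its middle
- flux_bottle: bystander: bottle with red cap, 55 x 55 x 104 mm, origin under its middle
- spool: bystander: black spool of solder wire lying flat, 52 mm in diameter, 25 mm high, origin under its middle

How it is judged:
By the outcome, as a careful person would: the job done as asked, in the order asked, and still so for the second after the job is handed in, with the robot touching nothing.
It also fails if it takes over 64 s, if anything falls off the work surface, if the arm or the gripper's body presses on something with over 40 N, if the wrist force passes 120 N, or if a joint passes its speed limit or range.

## Working session

There is one attempt and no reset: what is moved stays moved. The work goes in short steps, Python scripts to look and compute and a shell command to move; the robot and the scene stay as the last step left them, time stands still between calls to the robot, and variables do not carry over. Pictures are saved under pics/ and viewed, and the job is handed in when it is done.

```bash
ls; mkdir -p pics; cat > h.py <<'E'
import numpy as np, cv2
from scipy.spatial.transform import Rotation as R
from bench import robot
def obs():
    o=robot.get_obs(); print('t',o['time'],'pos',np.round(o['tool_pos'],4),'rot',np.round(o['ee_rot'],4),'F',np.round(o['wrist_force'],2),'w',round(o['width'],4)); return o
def proj(s,p):
    T=np.linalg.inv(s['world_from_camera']); c=T[:3,:3]@np.array(p)+T[:3,3]
    return np.array([s['fx']*c[0]/c[2]+s['cx'], s['fy']*c[1]/c[2]+s['cy']])
def unproj(s,uv,z):
    T=np.array(s['world_from_camera']); d=T[:3,:3]@np.array([(uv[0]-s['cx'])/s['fx'],(uv[1]-s['cy'])/s['fy'],1.]); o=T[:3,3]
    return o+d*(z-o[2])/d[2]
def snap(cam,fn):
    s=robot.snapshot(cam); cv2.imwrite('pics/'+fn+'.png',s['color']); 
    import pickle; pickle.dump(s,open('/tmp/'+fn+'.pkl','wb')); return s
E
python3 - <<'E'
from h import *
o=obs(); print(o['joint_positions'])
for c in ['top','side']:
    s=snap(c,c+'0'); print(c,s['fx'],np.round(s['world_from_camera'],3).tolist())
    for n in ['face_plate','plate_hole','die_base','seat','side_stops','end_stop','seat_hole','pin_rack','pin','pin_grip','pin_tip','glass_dish','flux_bottle','spool']:
        r=robot.landmark_of(n,c)
        print(n,[(np.round(d['point'],4).tolist(),round(d['p'],2)) for d in r[:2]])
obs()
E
```

```text
pics
t 0.0 pos [ 0.1348 -0.5326  0.1708] rot [-1.5706  0.0022 -1.323 ] F [-0.4  -0.25  0.21] w 0.0939
[-1.42611942e+00  8.79523956e-02  1.37225071e+00 -2.28170420e-05
  1.68360626e+00 -1.03116188e-01]
top 492.08123636690794 [[-0.009, -0.988, 0.154, 0.434], [-1.0, 0.008, -0.01, 0.049], [0.009, -0.154, -0.988, 1.063], [0.0, 0.0, 0.0, 1.0]]
face_plate [([0.49, 0.2831, 0.0037], 0.7)]
plate_hole [([0.4851, 0.2308, -0.0015], 0.82)]
die_base [([0.5225, -0.0049, -0.0014], 0.81)]
seat [([0.5225, -0.0029, 0.0103], 0.89)]
side_stops [([0.553, 0.0037, 0.0116], 0.74)]
end_stop [([0.518, 0.0585, 0.0159], 0.91)]
seat_hole [([0.5292, -0.0419, 0.0133], 0.88), ([0.6287, 0.3412, -0.0017], 0.66)]
pin_rack [([0.4811, -0.2654, 0.0032], 0.74)]
pin [([0.4753, -0.2481, 0.0381], 0.68)]
pin_grip [([0.4806, -0.2554, 0.055], 0.69)]
pin_tip []
glass_dish [([0.7114, 0.0403, 0.0046], 0.85)]
flux_bottle [([0.6277, 0.341, -0.0005], 0.76), ([0.4773, -0.2514, 0.0397], 0.72)]
spool [([0.6775, -0.077, 0.002], 0.57)]
side 535.999316063027 [[0.983, -0.103, 0.155, 0.382], [-0.185, -0.609, 0.771, -0.83], [0.015, -0.786, -0.6
[... 167 characters left out ...]
([0.5239, 0.0038, -0.0002], 0.94), ([0.7168, 0.0436, -0.0018], 0.74)]
seat [([0.5196, 0.0009, 0.0123], 0.79), ([0.476, -0.2558, 0.0382], 0.18)]
side_stops [([0.5547, 0.0026, 0.0099], 0.7)]
end_stop []
seat_hole [([0.5284, -0.047, 0.0094], 0.93), ([0.523, -0.0032, -0.0028], 0.42)]
pin_rack []
pin [([0.4728, -0.2534, 0.0402], 0.68), ([0.5124, 0.0606, 0.009], 0.51)]
pin_grip [([0.4771, -0.2525, 0.0608], 0.79)]
pin_tip [([0.4804, -0.2539, 0.0072], 0.78)]
glass_dish [([0.7149, 0.0431, -0.0015], 0.61)]
flux_bottle [([0.6311, 0.3371, -0.0011], 0.74)]
spool [([0.6804, -0.0844, -0.0021], 0.88)]
t 1.5 pos [ 0.1349 -0.5332  0.172 ] rot [-1.5708e+00 -1.0000e-04 -1.3230e+00] F [ 0.36  0.05 -0.37] w 0.094
```

View pictures.

View pics/top0.png

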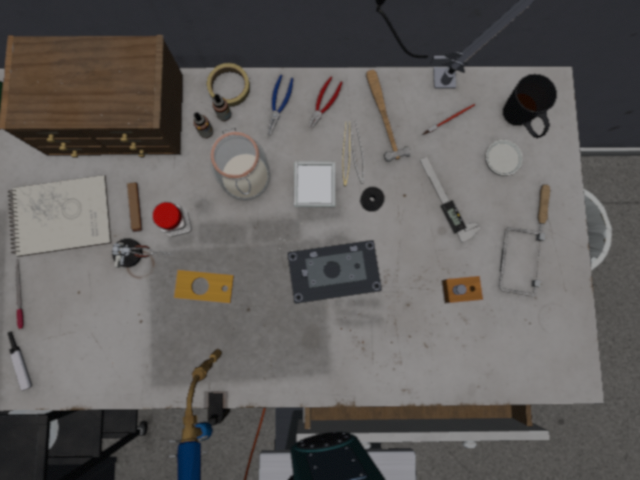

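View pics/side0.png

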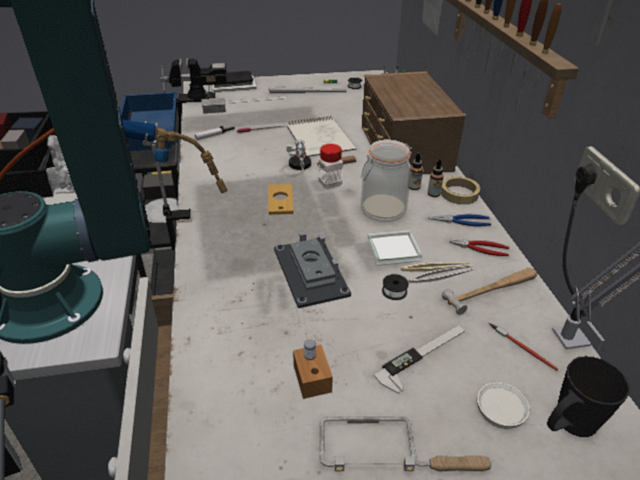

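```bash
python3 - <<'E'
from h import *
import pickle
t=pickle.load(open('/tmp/top0.pkl','rb'));s=pickle.load(open('/tmp/side0.pkl','rb'))
a=cv2.resize(t['color'][225:320,160:500],None,fx=2.3,fy=2.3,interpolation=cv2.INTER_CUBIC)
def c(i,x0,x1,y0,y1): return cv2.resize(i['color'][y0:y1,x0:x1],(390,330),interpolation=cv2.INTER_CUBIC)
b=np.hstack([c(s,265,365,225,310),c(s,250,350,155,240)])
b=cv2.resize(b,(a.shape[1],330))
cv2.imwrite('pics/crop0.png',np.vstack([a,b]))
# plate color seg
for im,n in ((t,'top'),(s,'side')):
    h=cv2.cvtColor(im['color'],cv2.COLOR_BGR2HSV)
    m=cv2.inRange(h,(15,140,120),(30,255,255))
    cs,_=cv2.findContours(m,cv2.RETR_EXTERNAL,cv2.CHAIN_APPROX_NONE)
    for k in sorted(cs,key=cv2.contourArea)[-3:]:
        P=np.array([unproj(im,q[0],0.008)[:2] for q in k])
        r=cv2.minAreaRect((P*1000).astype(np.float32)); print(n,cv2.contourArea(k),k.mean(axis=(0,1)),r)
E
```

```text
top 39.5 [476.63636364 286.27272727] ((484.9172058105469, -303.9451599121094), (25.280860900878906, 15.607892036437988), 25.391366958618164)
top 108.0 [462.26315789 281.25      ] ((493.6735534667969, -275.3429260253906), (19.910884857177734, 65.1745834350586), 5.169111251831055)
top 1404.0 [203.47468354 286.01265823] ((491.6759033203125, 280.99395751953125), (117.6487045288086, 57.09592819213867), 84.07804107666016)
side 0.0 [326.  80.] ((743.7310791015625, 1010.1678466796875), (5.662441253662109e-06, 7.215365886688232), 81.5590591430664)
side 0.5 [405.66666667 363.33333333] ((641.0848388671875, -269.91217041015625), (2.169182777404785, 1.7405939102172852), 80.03892517089844)
side 559.0 [279.9893617  198.15957447] ((489.5081787109375, 280.31231689453125), (117.4244155883789, 55.46330642700195), 84.02315521240234)
```

View pics/crop0.png

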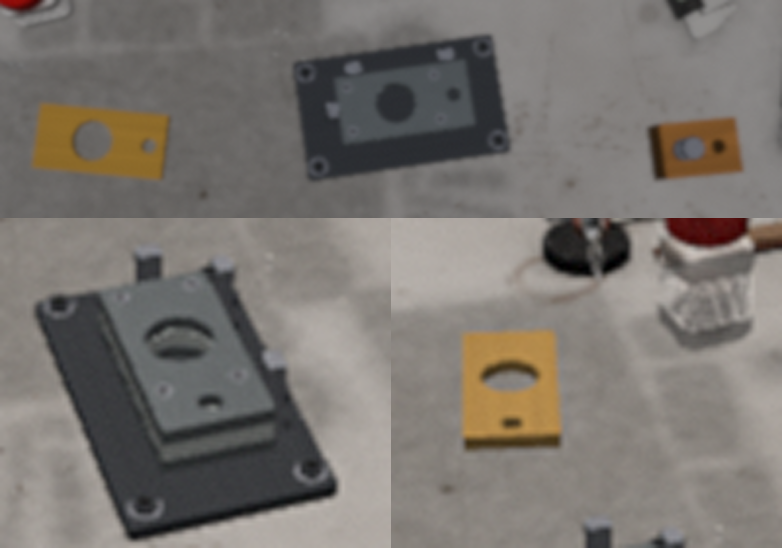

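```bash
cat > fit.py <<'E'
from h import *
import pickle
from scipy.optimize import least_squares
t=pickle.load(open('/tmp/top0.pkl','rb'));s=pickle.load(open('/tmp/side0.pkl','rb'))
T=lambda u,v:(160+u/2.3,225+v/2.3)
S=lambda u,v:(265+u/3.91,225+(v-218)/3.88)
ob=[]
for p,l in [((335,80),(30,60)),((469,60),(30,-60)),((474,125),(-30,-60)),((343,143),(-30,60))]: ob.append((t,T(*p),l,'H'))
for p,l in [((103,291),(-30,60)),((208,271),(30,60)),((273,412),(30,-60)),((162,437),(-30,-60))]: ob.append((s,S(*p),l,'H'))
for p,l in [((295,63),(56,95)),((492,37),(56,-95)),((508,150),(-56,-95)),((310,179),(-56,95))]: ob.append((t,T(*p),l,'B'))
for p,l in [((38,303),(-56,95)),((130,530),(-56,-95)),((335,486),(56,-95))]: ob.append((s,S(*p),l,'B'))
def f(p):
    x,y,a,H=p[:4]; bx,by=p[4:6]; r=[]
    for im,uv,l,k in ob:
        c,sn=np.cos(a),np.sin(a); l=np.array(l)/1000
        if k=='B': l=l+[bx,by]
        w=[x+c*l[0]-sn*l[1],y+sn*l[0]+c*l[1],H if k=='H' else .012]
        r+=list(proj(im,w)-uv)
    return np.array(r)
q=least_squares(f,[.522,0,.12,.05,0,0],x_scale=[.1,.1,.1,.1,.1,.1],loss='soft_l1'); print(np.round(q.x,4),'yawdeg',np.degrees(q.x[2])); print(np.round(q.fun if False else f(q.x),1))
# torch tip triangulation
def tri(u1,u2):
    A=[];b=[]
    for im,uv in((t,u1),(s,u2)):
        W=im['world_from_camera'];d=W[:3,:3]@[(uv[0]-im['cx'])/im['fx'],(uv[1]-im['cy'])/im['fy'],1];d/=np.linalg.norm(d);M=np.eye(3)-np.outer(d,d);A.append(M);b.append(M@W[:3,3])
    return np.linalg.lstsq(np.vstack(A),np.hstack(b),rcond=None)[0]
print('torch',tri((216,354),(222,189)), tri((203,370),(205,158)))
print('jar rim',tri((236,150),(388,152)))
E
python3 fit.py
```

```text
[ 0.5227 -0.0011  0.1228  0.0379 -0.0023  0.0009] yawdeg 7.036157007458187
[ 0.1 -1.1 -1.5  0.1  0.5  0.3  0.3  0.  -0.6  0.3 -0.5  0.5  0.7 -0.1
  0.  -0.6 -0.3 -1.1  1.3 -1.2  2.2  1.3 -0.4  0.6 -0.5 -1.1 -1.  -0.3
  1.4 -0.7]
torch [0.35350909 0.23859547 0.07323371] [0.32833463 0.24620732 0.15229541]
jar rim [0.73367119 0.19242586 0.163298  ]
```

```bash
cat >> fit.py <<'E'
print('torch2',tri((196,385),(190,142)),tri((189,440),(148,133)),tri((188,470),(128,130)))
E
python3 fit.py | tail -1; python3 - <<'E'
from h import *
import pickle
t=pickle.load(open('/tmp/top0.pkl','rb'));s=pickle.load(open('/tmp/side0.pkl','rb'))
a=cv2.resize(t['color'][320:480,130:330],(400,320));b=cv2.resize(s['color'][100:230,100:260],(390,320))
cv2.imwrite('pics/torch.png',np.hstack([a,b]))
E
```

```text
torch2 [0.30458826 0.24889875 0.19206297] [0.22132083 0.25177661 0.21796146] [0.18086707 0.24920761 0.22933743]
```

View pics/torch.png

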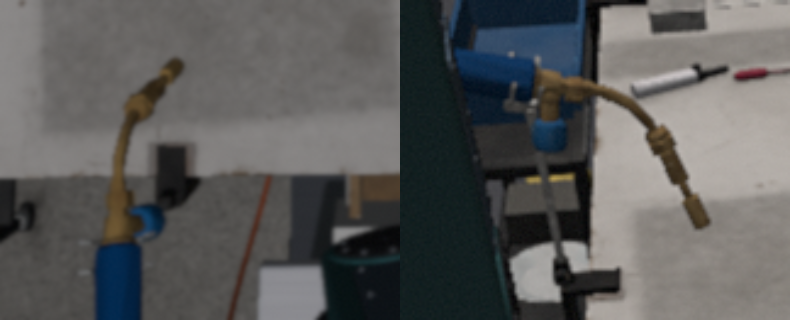

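```bash
cat >> h.py <<'E'
def go(p,yaw=None,tilt=True):
    o=robot.get_obs(); M=R.from_euler('xyz',o['ee_rot'])
    d=M.inv().apply(np.array(p)-o['tool_pos'])*1000
    cur=np.degrees(o['ee_rot'][2])
    if yaw is None: yaw=cur
    tgt=R.from_euler('xyz',[-90,0,yaw],degrees=True)
    rv=np.degrees((M.inv()*tgt).as_rotvec())
    print('t',round(o['time'],2),'pos',np.round(o['tool_pos'],4),'yaw',round(cur,2),'F',np.round(o['wrist_force'],1),'w',round(o['width'],4),'| shift',np.round(d,1),'turn',np.round(rv,2))
E
python3 - <<'E'
from h import *
go([.45,0,.2],-6)
E
```

```text
t 1.5 pos [ 0.1349 -0.5332  0.172 ] yaw -75.8 F [ 0.4  0.1 -0.4] w 0.094 | shift [-439.6  -28.   436.3] turn [  0.  -69.8   0. ]
```

```bash
python3 -m creep '[[-440,-28,436,0,-70,0,0],[-440,-28,436,0,-70,0,0],[-440,-28,436,0,-70,0,0],[-440,-28,436,0,-70,0,0],[-440,-28,436,0,-70,0,0]]'; python3 -c "
from h import *
go([.45,0,.2],-6)"
```

```text
time: 2.12
tool_pos: [0.2943, -0.2627, 0.1864]
ee_rot: [-1.571, -0.001, -0.38]
wrist_force: [0.6, -0.3, 0.4]
width: 0.0939
t 2.12 pos [ 0.2943 -0.2627  0.1864] yaw -21.77 F [ 0.6 -0.3  0.4] w 0.0939 | shift [ 47.2 -13.6 301.7] turn [  0.03 -15.77   0.07]
```

```bash
python3 -m creep '[[47,-14,302,0,-16,0,0],[47,-14,302,0,-16,0,0],[47,-14,302,0,-16,0,0],[47,-14,302,0,-16,0,0],[47,-14,302,0,-16,0,0]]'; python3 -c "
from h import *
go([.491,.2806,.08],-6)"
```

```text
time: 2.75
tool_pos: [0.4515, -0.0001, 0.2005]
ee_rot: [-1.571, -0.001, -0.105]
wrist_force: [1.2, -1.8, 0.3]
width: 0.0939
t 2.75 pos [ 4.515e-01 -1.000e-04  2.005e-01] yaw -6.03 F [ 1.2 -1.8  0.3] w 0.0939 | shift [  9.7 120.4 283.3] turn [ 0.02 -0.03  0.07]
```

```bash
python3 -m creep '[[10,0,283,0,0,0,0],[10,0,283,0,0,0,0],[10,60,283,0,0,0,0],[10,120,283,0,0,0,0],[10,120,283,0,0,0,0]]'; python3 -c "
from h import *
go([.491,.2806,.04],-6)
for c in ['top','side']:
    s=snap(c,c+'1')
    for n in ['face_plate','plate_hole']: print(n,[(np.round(d['point'],4).tolist(),round(d['p'],2)) for d in robot.landmark_of(n,c)[:2]])
t=cv2.resize(s['color'][140:230,230:330],(800,600)); cv2.imwrite('pics/c1.png',t)"
```

```text
time: 3.38
tool_pos: [0.4895, 0.2697, 0.0897]
ee_rot: [-1.57, -0.002, -0.106]
wrist_force: [0.5, -0.1, -0.2]
width: 0.0942
t 3.38 pos [0.4895 0.2697 0.0897] yaw -6.05 F [ 0.5 -0.1 -0.2] w 0.0942 | shift [ 0.3 49.7 10.9] turn [-0.04 -0.05  0.1 ]
face_plate [([0.4884, 0.2805, 0.0024], 0.93)]
plate_hole [([0.484, 0.2299, -0.0015], 0.74)]
face_plate [([0.5146, 0.0627, 0.0117], 0.42)]
plate_hole [([0.4841, 0.2356, 0.0048], 0.85)]
```

View pics/c1.png

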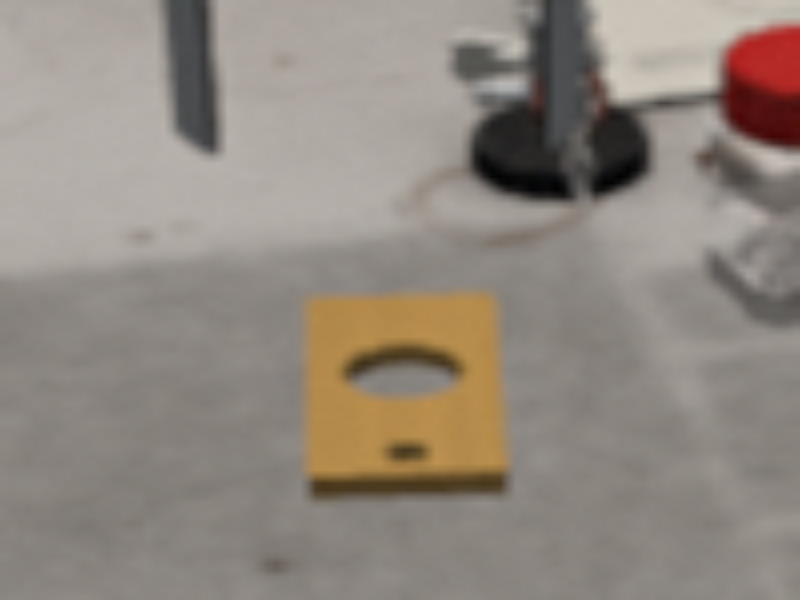

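```bash
python3 -m creep '[[0,30,11,0,0,0,0],[0,50,11,0,0,0,0],[0,70,11,0,0,0,0],[0,76,11,0,0,0,0]]'; python3 -c "
from h import *
go([.491,.2806,.002],-6)"
```

```text
time: 4.18
tool_pos: [0.491, 0.2775, 0.0152]
ee_rot: [-1.57, -0.001, -0.108]
wrist_force: [0.1, 0.2, -0.6]
width: 0.0941
t 4.17 pos [0.491  0.2775 0.0152] yaw -6.2 F [ 0.1  0.2 -0.6] w 0.0941 | shift [-0.3 13.2  3. ] turn [-0.02 -0.2   0.07]
```

```bash
python3 -m creep '[[0,10,3,0,0,0,0],[0,10,3,0,0,0,0]]'; python3 -c "
from h import *
go([.491,.2806,.002],-6)"
```

```text
time: 4.42
tool_pos: [0.4908, 0.2816, 0.0046]
ee_rot: [-1.571, -0.0, -0.107]
wrist_force: [0.4, -0.3, -0.4]
width: 0.0939
t 4.42 pos [0.4908 0.2816 0.0046] yaw -6.11 F [ 0.4 -0.3 -0.4] w 0.0939 | shift [ 0.3  2.6 -0.9] turn [-0.01 -0.11  0.02]
```

```bash
python3 -m creep '[[0,2,-1,0,0,0,0],[0,2,-1,0,0,0,255],[0,2,-1,0,0,0,255],[0,2,-1,0,0,0,255],[0,2,-1,0,0,0,255]]'; python3 -m creep '[[0,0,0,0,0,0,255],[0,0,0,0,0,0,255]]'; python3 -c "
from h import *
go([.491,.2806,.1],-6)"
```

```text
time: 5.05
tool_pos: [0.4905, 0.2807, 0.0024]
ee_rot: [-1.571, -0.0, -0.106]
wrist_force: [0.3, 0.1, -0.6]
width: 0.0576
time: 5.3
tool_pos: [0.4905, 0.2807, 0.0024]
ee_rot: [-1.571, 0.0, -0.106]
wrist_force: [-0.1, -0.8, 0.5]
width: 0.0374
t 5.3 pos [0.4905 0.2807 0.0024] yaw -6.08 F [-0.1 -0.8  0.5] w 0.0374 | shift [  0.5 -97.6  -0. ] turn [ 0.01 -0.08 -0.  ]
```

```bash
python3 -c "
from h import *
s=snap('side','side2');t=snap('top','top2')
a=cv2.resize(s['color'][150:240,230:330],(400,360));b=cv2.resize(t['color'][240:330,150:250],(400,360)); cv2.imwrite('pics/c2.png',np.hstack([a,b]));obs()"
```

```text
t 5.4 pos [0.4905 0.2807 0.0023] rot [-1.5708  0.     -0.1062] F [-1.2  -0.42  0.3 ] w 0.0292
```

View pics/c2.png

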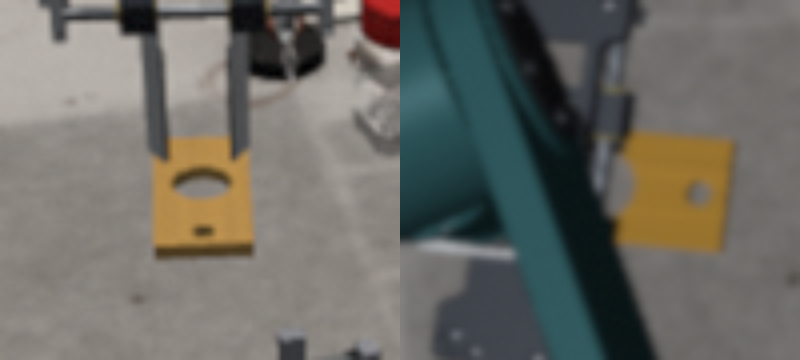

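```bash
python3 -c "
from h import *
import pickle
s=pickle.load(open('/tmp/side2.pkl','rb'))
for z in (0,.01,.02,.03): print(z,proj(s,[.4905,.2807,z]), proj(s,[.4905,.34,z]))
print(unproj(s,(280,189.5),.002),unproj(s,(280,189.5),.01))"
```

```text
0 [280.71864222 199.94415203] [277.92397524 187.24091511]
0.01 [280.57463163 196.58775744] [277.7721933  183.93903061]
0.02 [280.42927586 193.20001106] [277.61904094 180.60733363]
0.03 [280.28255596 189.78047154] [277.46449951 177.24541859]
[0.4941817 0.3254111 0.002    ] [0.49297794 0.31302803 0.01      ]
```

```bash
python3 -c "
from h import *
import pickle
s=pickle.load(open('/tmp/side2.pkl','rb'));t=pickle.load(open('/tmp/top2.pkl','rb'))
a=cv2.resize(s['color'][90:240,200:340],(400,430),interpolation=cv2.INTER_CUBIC);b=cv2.resize(t['color'][200:350,130:270],(400,430),interpolation=cv2.INTER_CUBIC); cv2.imwrite('pics/c3.png',np.hstack([a,b]))
s=pickle.load(open('/tmp/top1.pkl','rb'));cv2.imwrite('pics/c3b.png',cv2.resize(s['color'][200:350,130:330],(800,600),interpolation=cv2.INTER_CUBIC))
T=t; print([proj(t,[.4905,.2807,z]).round(1) for z in (0,.01,.02,.1,.15,.2)])"
```

```text
[array([204.3, 286.7]), array([203.3, 286.5]), array([202.3, 286.2]), array([193.2, 284.1]), array([186.7, 282.5]), array([179.5, 280.8])]
```

View pics/c3.png

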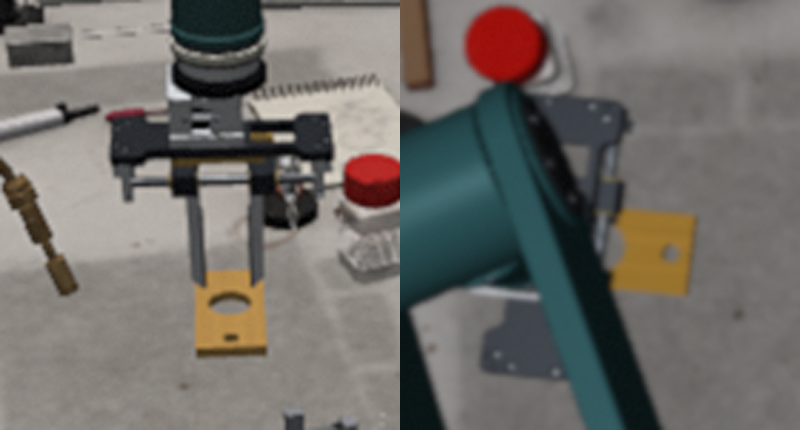

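View pics/c3b.png

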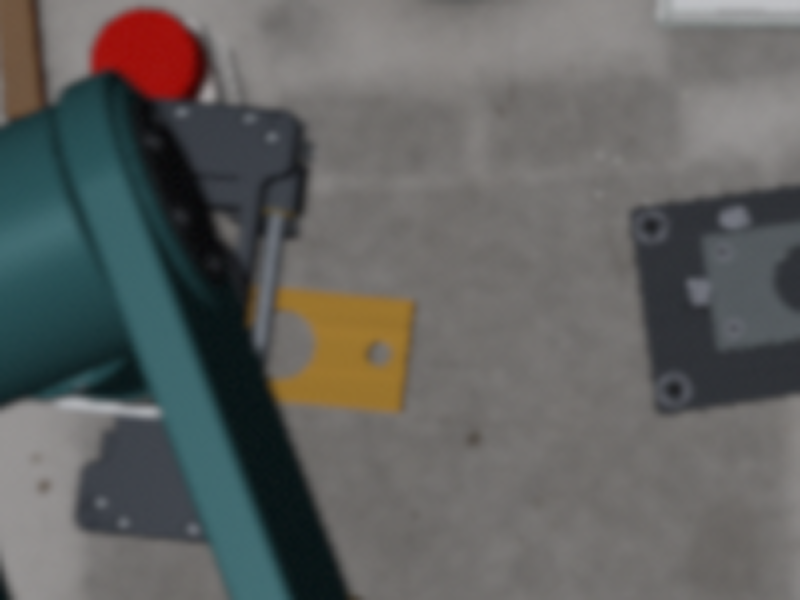

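```bash
python3 -m creep '[[0,0,0,0,0,0,255],[0,0,0,0,0,0,255],[0,0,0,0,0,0,255]]';python3 -c "
from h import *
s=snap('side','side4')
cv2.imwrite('pics/c4.png',cv2.resize(s['color'][130:230,220:340],(720,600),interpolation=cv2.INTER_CUBIC));obs()"
```

```text
time: 5.78
tool_pos: [0.4905, 0.2807, 0.0023]
ee_rot: [-1.571, 0.0, -0.106]
wrist_force: [0.2, -0.2, -0.6]
width: 0.0015
t 5.825 pos [0.4905 0.2807 0.0024] rot [-1.5709 -0.     -0.1062] F [-0.51  0.31  0.64] w 0.0005
```

View pics/c4.png

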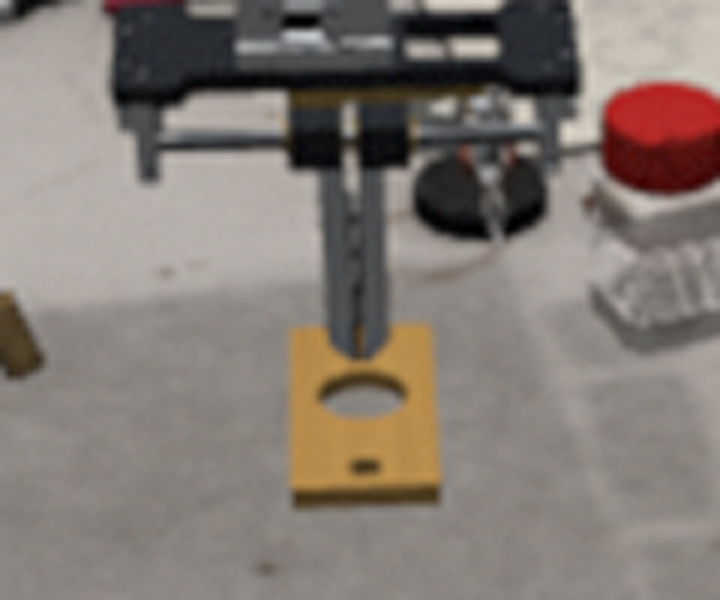

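```bash
python3 -m creep '[[0,0,0,0,0,0,0],[0,0,0,0,0,0,0],[0,0,0,0,0,0,0],[0,0,0,0,0,0,0],[0,0,0,0,0,0,0]]';python3 -m creep '[[0,0,0,0,0,0,0],[0,0,0,0,0,0,0],[0,0,0,0,0,0,0],[0,4,0,0,0,0,0],[0,8,0,0,0,0,0]]'
```

```text
time: 6.45
tool_pos: [0.4905, 0.2807, 0.0024]
ee_rot: [-1.571, -0.0, -0.106]
wrist_force: [-0.5, -0.0, 0.3]
width: 0.0471
time: 7.08
tool_pos: [0.4904, 0.2806, -0.006]
ee_rot: [-1.571, 0.0, -0.106]
wrist_force: [-0.5, -1.2, -0.5]
width: 0.0934
```

```bash
python3 -m creep '[[0,4,0,0,0,0,0],[0,8,0,0,0,0,0],[0,8,0,0,0,0,0]]';python3 -m creep '[[0,3,0,0,0,0,0],[0,5,0,0,0,0,0]]'
```

```text
time: 7.45
tool_pos: [0.4901, 0.2805, -0.0143]
ee_rot: [-1.571, 0.001, -0.106]
wrist_force: [-0.1, -0.4, -0.1]
width: 0.0941
time: 7.7
tool_pos: [0.4905, 0.2807, -0.0187]
ee_rot: [-1.571, -0.0, -0.106]
wrist_force: [-1.0, 0.4, 1.7]
width: 0.0944
```

```bash
python3 -c "
from h import *
s=snap('side','side5')
cv2.imwrite('pics/c5.png',cv2.resize(s['color'][130:230,220:340],(720,600),interpolation=cv2.INTER_CUBIC));obs();obs()"
```

```text
t 7.75 pos [ 0.4903  0.2806 -0.0191] rot [-1.5711e+00  4.0000e-04 -1.0630e-01] F [-0.03 -0.01 -0.49] w 0.0943
t 7.75 pos [ 0.4903  0.2806 -0.0191] rot [-1.5711e+00  4.0000e-04 -1.0630e-01] F [-0.03 -0.01 -0.49] w 0.0943
```

View pics/c5.png

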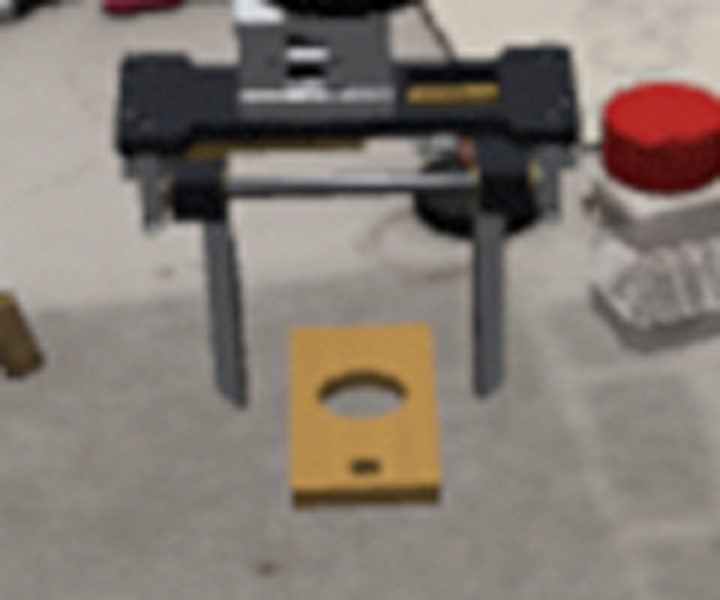

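```bash
python3 -m creep '[[0,2,0,0,0,0,0],[0,4,0,0,0,0,0],[0,4,0,0,0,0,0]]';python3 -m creep '[[0,1,0,0,0,0,0],[0,1,0,0,0,0,0]]';python3 -m creep '[[0,1,0,0,0,0,0],[0,1,0,0,0,0,0]]'
```

```text
time: 8.12
tool_pos: [0.4903, 0.2806, -0.0229]
ee_rot: [-1.571, 0.0, -0.106]
wrist_force: [0.0, 1.1, 0.7]
width: 0.094
time: 8.38
tool_pos: [0.4905, 0.2806, -0.0237]
ee_rot: [-1.571, -0.0, -0.106]
wrist_force: [0.5, 0.8, 0.3]
width: 0.0942
time: 8.62
tool_pos: [0.4904, 0.2806, -0.0247]
ee_rot: [-1.571, 0.0, -0.106]
wrist_force: [0.1, 0.4, -0.3]
width: 0.0942
```

```bash
python3 -m creep '[[0,1,0,0,0,0,0],[0,1,0,0,0,0,0]]';python3 -m creep '[[0,1,0,0,0,0,0],[0,1,0,0,0,0,0]]'
```

```text
time: 8.88
tool_pos: [0.4904, 0.2806, -0.0258]
ee_rot: [-1.571, 0.0, -0.106]
wrist_force: [0.4, -0.1, -0.2]
width: 0.094
time: 9.12
tool_pos: [0.4904, 0.2806, -0.0268]
ee_rot: [-1.571, 0.0, -0.106]
wrist_force: [-0.1, -0.1, -0.6]
width: 0.0938
```

```bash
python3 -m creep '[[0,0,0,0,0,0,255],[0,0,0,0,0,0,255],[0,0,0,0,0,0,255],[0,0,0,0,0,0,255],[0,0,0,0,0,0,255]]';python3 -m creep '[[0,0,0,0,0,0,255],[0,0,0,0,0,0,255]]'
python3 -c "
from h import *
s=snap('side','side6')
cv2.imwrite('pics/c6.png',cv2.resize(s['color'][130:230,220:340],(720,600),interpolation=cv2.INTER_CUBIC))"
```

```text
time: 9.75
tool_pos: [0.4907, 0.2807, -0.0266]
ee_rot: [-1.571, -0.0, -0.106]
wrist_force: [0.4, -0.2, -0.7]
width: 0.0591
time: 10.0
tool_pos: [0.4907, 0.2806, -0.0266]
ee_rot: [-1.571, -0.0, -0.106]
wrist_force: [-0.2, 0.0, -0.2]
width: 0.059
```

View pics/c6.png

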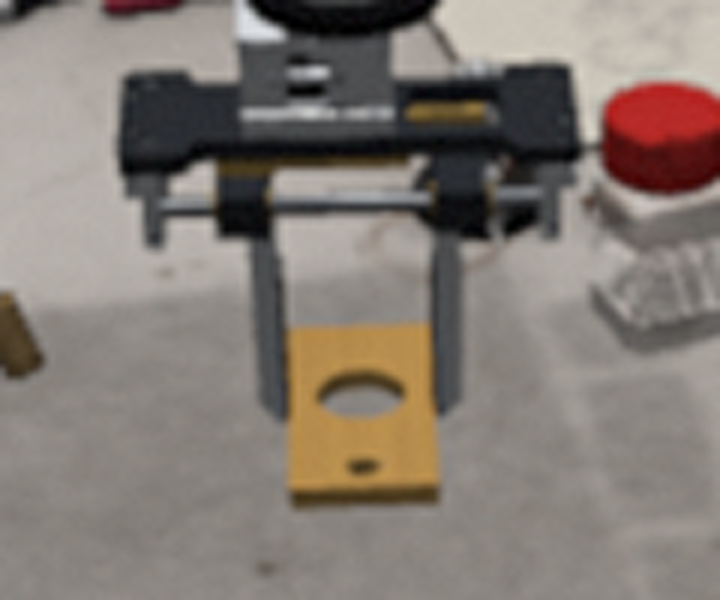

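```bash
python3 -m creep '[[0,-10,0,0,0,0,255],[0,-30,0,0,0,0,255],[0,-80,0,0,0,0,255],[0,-130,0,0,0,0,255],[0,-150,0,0,0,0,255]]'; python3 -c "
from h import *
go([.5183,-.0067,.12],7)"
```

```text
time: 10.68
tool_pos: [0.4918, 0.2815, 0.1277]
ee_rot: [-1.568, -0.005, -0.106]
wrist_force: [-0.4, -0.0, -3.3]
width: 0.059
t 10.68 pos [0.4918 0.2815 0.1277] yaw -6.08 F [-0.4 -0.  -3.3] w 0.059 | shift [  56.9    7.1 -283.7] turn [ -0.14 -13.08   0.3 ]
```

```bash
python3 -m creep '[[10,5,-50,0,-3,0,255],[22,5,-107,0,-6,0,255],[34,5,-164,0,-9,0,255],[46,5,-222,0,-11,0,255],[52,5,-265,0,-13,0,255]]';python3 -m creep '[[4,0,-20,0,0,0,255],[4,0,-20,0,0,0,255]]'; python3 -c "
from h import *
go([.5183,-.0067,.06],7)
for c in ['top','side']:
    s=snap(c,c+'7')
    for n in ['face_plate','plate_hole','seat','seat_hole']: print(n,[(np.round(d['point'],4).tolist(),round(d['p'],2)) for d in robot.landmark_of(n,c)[:2]])
    a=s['color'][190:340,240:440]if c=='side' else s['color'][215:335,260:420]
    cv2.imwrite('pics/c7'+c+'.png',cv2.resize(a,(800,600),interpolation=cv2.INTER_CUBIC))"
```

```text
time: 11.3
tool_pos: [0.5135, 0.0094, 0.1183]
ee_rot: [-1.571, 0.001, 0.12]
wrist_force: [0.7, 0.7, -2.3]
width: 0.0588
time: 11.55
tool_pos: [0.5206, -0.0082, 0.1182]
ee_rot: [-1.57, 0.0, 0.118]
wrist_force: [-0.1, -0.1, -3.3]
width: 0.0595
t 11.55 pos [ 0.5206 -0.0082  0.1182] yaw 6.78 F [-0.1 -0.1 -3.3] w 0.0595 | shift [-2.1 58.2  1.7] turn [-0.05 -0.22 -0.02]
face_plate [([0.5182, -0.009, 0.1466], 0.66), ([0.6306, 0.3414, 0.0012], 0.29)]
plate_hole []
seat []
seat_hole []
face_plate [([0.524, -0.0055, 0.1504], 0.65)]
plate_hole [([0.5228, -0.0511, 0.153], 0.84)]
seat [([0.5225, -0.0005, 0.0116], 0.64)]
seat_hole [([0.5283, -0.0449, 0.0136], 0.98)]
```

View pics/c7side.png

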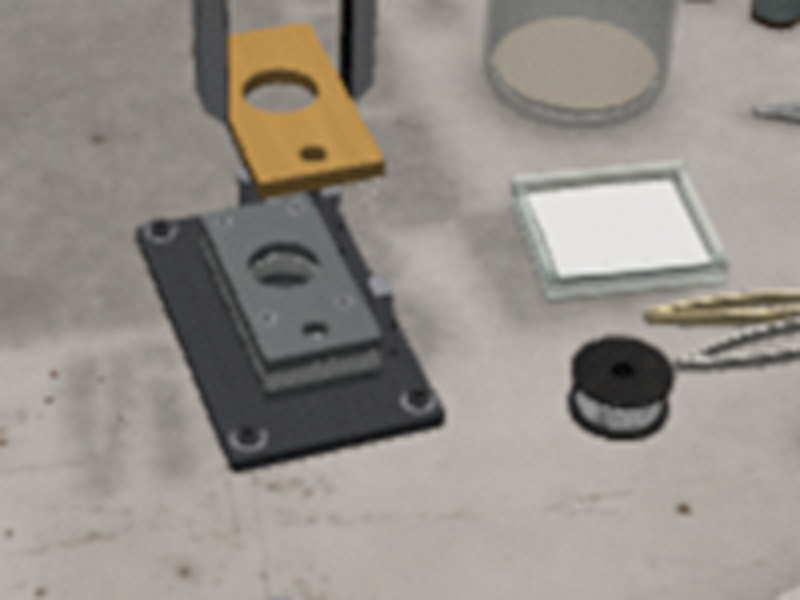

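View pics/c7top.png

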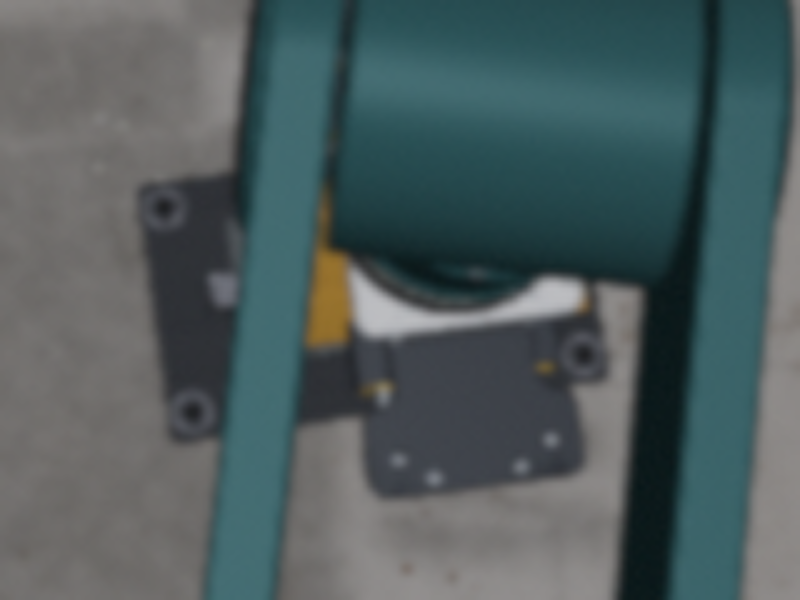

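```bash
python3 -c "
from h import *
import pickle
from scipy.optimize import least_squares
s=pickle.load(open('/tmp/side7.pkl','rb'))
P=[((230,38),(-30,60)),((308,24),(30,60)),((383,165),(30,-60)),((262,185),(-30,-60))]
K=[((201,213),(-30,60)),((380,342),(30,-60)),((265,363),(-30,-60))]
def f(p,L,z):
    r=[]
    for (u,v),l in L:
        c,n=np.cos(p[2]),np.sin(p[2]);w=[p[0]+(c*l[0]-n*l[1])/1e3,p[1]+(n*l[0]+c*l[1])/1e3,z if z else p[3]]
        r+=list(proj(s,w)-np.array([240+u/4,190+v/4]))
    return np.array(r)
for z in (.153,.155): q=least_squares(f,[.52,0,.12],args=(P,z));print('plate',z,q.x.round(4),q.fun.round(1))
q=least_squares(f,[.52,0,.12,.05],args=(K,None));print('pack',q.x.round(4),q.fun.round(1))
for z in (.04,.045,.05): q=least_squares(f,[.52,0,.12],args=(K,z));print('pack',z,q.x.round(4),q.fun.round(1))
"
```

```text
plate 0.153 [ 0.5242 -0.0072  0.0548] [-5.3  0.1  4.6 -0.   1.2  0.1 -0.5 -0.6]
plate 0.155 [ 0.5237 -0.0099  0.0545] [-5.3  0.   4.7 -0.1  1.2  0.1 -0.6 -0.5]
pack [ 0.5203 -0.0119  0.1132  0.0477] [ 0.1  0.3  0.4 -0.4 -0.5  0.1]
pack 0.04 [ 0.5217 -0.0032  0.1156] [ 0.3  0.6  0.1 -0.5 -0.4  0. ]
pack 0.045 [ 0.5208 -0.0088  0.114 ] [ 0.2  0.4  0.3 -0.5 -0.5  0.1]
pack 0.05 [ 0.5199 -0.0145  0.1125] [ 0.1  0.2  0.4 -0.4 -0.5  0.2]
```

```bash
python3 -c "
from h import *
import pickle
from scipy.optimize import least_squares
s=pickle.load(open('/tmp/side7.pkl','rb'))
def f(p,L,z,a):
    r=[]
    for (u,v),l in L:
        c,n=np.cos(a),np.sin(a);w=[p[0]+(c*l[0]-n*l[1])/1e3,p[1]+(n*l[0]+c*l[1])/1e3,z]
        r+=list(proj(s,w)-np.array([240+u/4,190+v/4]))
    return np.array(r)
for z in (.153,.155,.157): q=least_squares(f,[.52,0],args=([((383,165),(30,-60)),((262,185),(-30,-60)),((313,153),(0,-45))],z,.1185));print('plate',z,q.x.round(4),q.fun.round(1))
for z in (.04,.045,.05): q=least_squares(f,[.52,0],args=([((380,342),(30,-60)),((265,363),(-30,-60)),((315,329),(0,-45))],z,.12));print('pack',z,q.x.round(4),q.fun.round(1))
"
```

```text
plate 0.153 [ 0.5198 -0.0073] [ 0.6 -0.6 -0.6  0.1  0.1  0.5]
plate 0.155 [ 0.5194 -0.0099] [ 0.6 -0.6 -0.7  0.1  0.1  0.5]
plate 0.157 [ 0.5189 -0.0125] [ 0.7 -0.6 -0.7  0.1  0.1  0.5]
pack 0.04 [ 0.5219 -0.0031] [ 0.3 -0.6 -0.1 -0.  -0.2  0.6]
pack 0.045 [ 0.5209 -0.0086] [ 0.4 -0.7 -0.2  0.  -0.2  0.6]
pack 0.05 [ 0.5198 -0.014 ] [ 0.5 -0.7 -0.3  0.  -0.2  0.6]
```

```bash
python3 -m creep '[[-3,20,0,0,0,0,255],[-3,45,0,0,0,0,255],[-3,65,0,0,0,0,255],[-3,68,0,0,0,0,255],[-3,68,0,0,0,0,255]]'; python3 -m creep '[[0,3,0,0,0,0,255],[0,6,0,0,0,0,255]]'; python3 -m creep '[[0,3,0,0,0,0,255],[0,6,0,0,0,0,255]]'
```

```text
time: 12.68
tool_pos: [0.5179, -0.008, 0.0509]
ee_rot: [-1.571, -0.001, 0.121]
wrist_force: [1.1, -1.0, -3.0]
width: 0.059
time: 12.92
tool_pos: [0.5182, -0.0082, 0.0451]
ee_rot: [-1.571, -0.002, 0.121]
wrist_force: [-0.8, -0.4, -3.0]
width: 0.0589
time: 13.18
tool_pos: [0.5175, -0.0081, 0.0382]
ee_rot: [-1.571, -0.0, 0.121]
wrist_force: [0.1, -0.3, -3.3]
width: 0.059
```

```bash
python3 -c "
from h import *
s=snap('side','side8');go([.5175,-.0085,.01],7)
cv2.imwrite('pics/c8.png',cv2.resize(s['color'][210:320,255:375],(720,600),interpolation=cv2.INTER_CUBIC))"
```

```text
t 13.22 pos [ 0.5171 -0.0081  0.0377] yaw 6.91 F [-0.6  0.6 -3.4] w 0.0587 | shift [ 0.3 27.7 -0.5] turn [-0.01 -0.09 -0.05]
```

View pics/c8.png

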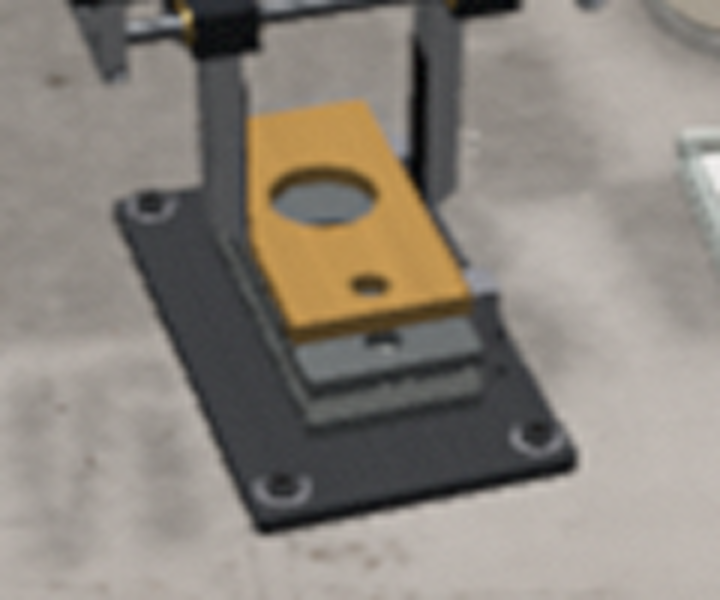

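```bash
for i in 1 ; do python3 -m creep '[[0,2,0,0,0,0,255],[0,4,0,0,0,0,255],[0,6,0,0,0,0,255],[0,8,0,0,0,0,255]]'; done; python3 -m creep '[[0,1,0,0,0,0,255],[0,2,0,0,0,0,255]]'; python3 -m creep '[[0,1,0,0,0,0,255],[0,2,0,0,0,0,255]]'
```

```text
time: 13.72
tool_pos: [0.5175, -0.0081, 0.0303]
ee_rot: [-1.571, -0.0, 0.121]
wrist_force: [0.5, 0.1, -3.1]
width: 0.0594
time: 13.98
tool_pos: [0.5175, -0.0081, 0.0283]
ee_rot: [-1.571, -0.0, 0.121]
wrist_force: [-0.2, -1.0, -2.2]
width: 0.0591
time: 14.22
tool_pos: [0.5175, -0.0081, 0.0264]
ee_rot: [-1.571, -0.0, 0.121]
wrist_force: [-0.1, 1.1, -2.6]
width: 0.0591
```

```bash
python3 -m creep '[[0,1,0,0,0,0,255],[0,2,0,0,0,0,255]]'; python3 -m creep '[[0,1,0,0,0,0,255],[0,2,0,0,0,0,255]]'
```

```text
time: 14.48
tool_pos: [0.5175, -0.0081, 0.0243]
ee_rot: [-1.571, 0.0, 0.121]
wrist_force: [0.3, 0.0, -2.7]
width: 0.0596
time: 14.72
tool_pos: [0.5175, -0.0081, 0.0223]
ee_rot: [-1.571, 0.0, 0.121]
wrist_force: [-0.3, -0.1, -3.1]
width: 0.0592
```

```bash
python3 -c "
from h import *
s=snap('side','side9');go([.5175,-.0085,.01],7)
cv2.imwrite('pics/c9.png',cv2.resize(s['color'][210:320,255:375],(720,600),interpolation=cv2.INTER_CUBIC))"
```

```text
t 14.78 pos [ 0.5174 -0.0081  0.0221] yaw 6.91 F [ 0.2  0.3 -3.1] w 0.0588 | shift [ 0.1 12.1 -0.4] turn [ 0.   -0.09 -0.02]
```

View pics/c9.png

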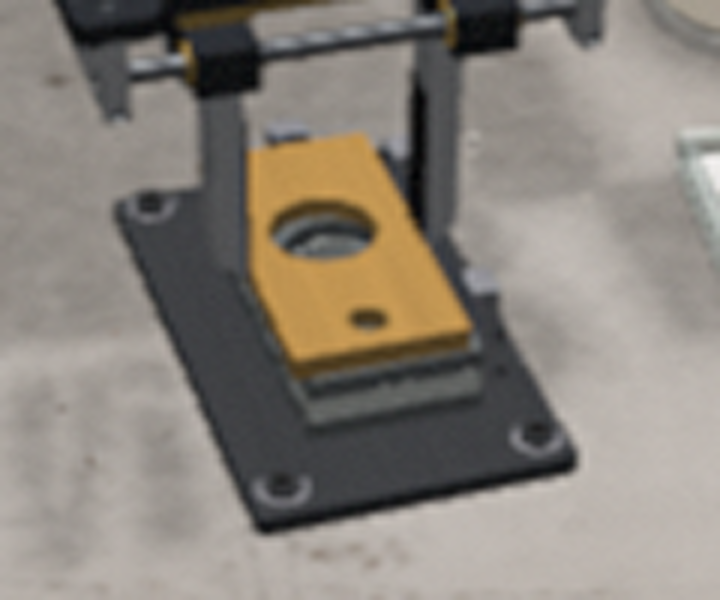

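```bash
python3 -m creep '[[0,1,0,0,0,0,255],[0,2,0,0,0,0,255]]'; python3 -m creep '[[0,1,0,0,0,0,255]]';  python3 -m creep '[[0,1,0,0,0,0,255]]'
```

```text
time: 15.02
tool_pos: [0.5175, -0.0081, 0.0203]
ee_rot: [-1.571, -0.0, 0.121]
wrist_force: [0.4, -1.2, -2.4]
width: 0.0597
time: 15.15
tool_pos: [0.5175, -0.0081, 0.0193]
ee_rot: [-1.571, 0.0, 0.121]
wrist_force: [-0.1, -0.1, -2.4]
width: 0.0591
time: 15.28
tool_pos: [0.5175, -0.0081, 0.0183]
ee_rot: [-1.571, 0.0, 0.121]
wrist_force: [0.1, -0.2, -3.4]
width: 0.0596
```

```bash
python3 -m creep '[[0,1,0,0,0,0,255]]'; python3 -m creep '[[0,1,0,0,0,0,255]]';  python3 -m creep '[[0,1,0,0,0,0,255]]'
```

```text
time: 15.4
tool_pos: [0.5175, -0.0081, 0.0173]
ee_rot: [-1.571, 0.0, 0.121]
wrist_force: [0.0, -0.3, -3.9]
width: 0.0594
time: 15.52
tool_pos: [0.5175, -0.0081, 0.0163]
ee_rot: [-1.571, -0.0, 0.121]
wrist_force: [0.6, 0.3, -2.4]
width: 0.0592
time: 15.65
tool_pos: [0.5175, -0.0081, 0.0153]
ee_rot: [-1.571, 0.0, 0.121]
wrist_force: [-0.3, 0.4, -2.9]
width: 0.0589
```

```bash
python3 -m creep '[[0,1,0,0,0,0,255]]'; python3 -m creep '[[0,1,0,0,0,0,255]]'
```

```text
time: 15.78
tool_pos: [0.5175, -0.0081, 0.0143]
ee_rot: [-1.571, -0.0, 0.121]
wrist_force: [-0.5, -0.7, -3.0]
width: 0.0591
time: 15.9
tool_pos: [0.5176, -0.0081, 0.0139]
ee_rot: [-1.571, -0.0, 0.121]
wrist_force: [-1.9, -0.4, 2.3]
width: 0.0591
```

```bash
python3 -c "
from h import *
s=snap('side','side10');go([.5175,-.0085,.01],7)
cv2.imwrite('pics/c10.png',cv2.resize(s['color'][210:320,255:375],(720,600),interpolation=cv2.INTER_CUBIC))"
```

```text
t 15.95 pos [ 0.5176 -0.0081  0.0139] yaw 6.92 F [-1.  -0.6 -0.2] w 0.059 | shift [-0.1  3.9 -0.4] turn [ 0.01 -0.08  0.01]
```

View pics/c10.png

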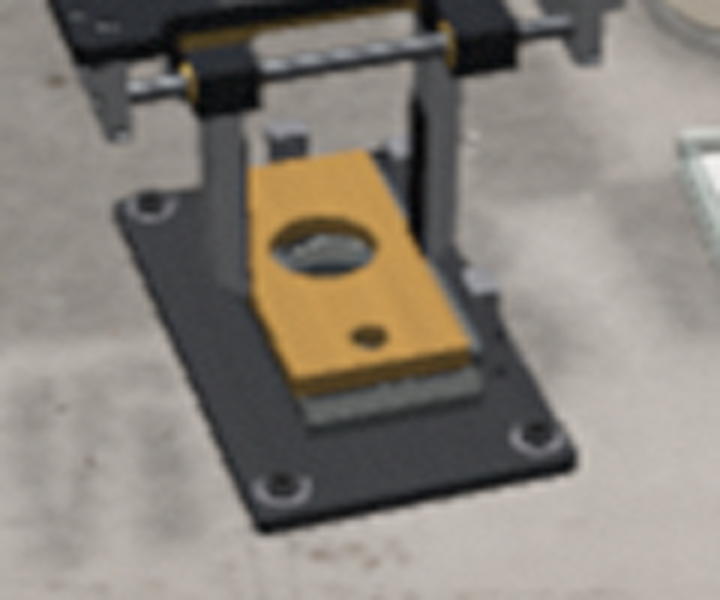

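```bash
python3 -m creep '[[0,0.4,0,0,0,0,255],[0,0.4,0,0,0,0,255]]'; python3 -m creep '[[0,0.4,0,0,0,0,60],[0,0.4,0,0,0,0,60],[0,0.4,0,0,0,0,60]]'; python3 -c "
from h import *
s=snap('side','side11');go([.5175,-.0085,.01],7)
cv2.imwrite('pics/c11.png',cv2.resize(s['color'][210:320,255:375],(720,600),interpolation=cv2.INTER_CUBIC))"
```

```text
time: 16.2
tool_pos: [0.5176, -0.0081, 0.0138]
ee_rot: [-1.571, -0.0, 0.121]
wrist_force: [-2.4, 0.7, 4.3]
width: 0.0589
time: 16.58
tool_pos: [0.5177, -0.0081, 0.0123]
ee_rot: [-1.571, -0.0, 0.121]
wrist_force: [-0.1, 0.0, 0.7]
width: 0.0719
t 16.62 pos [ 0.5176 -0.0081  0.0124] yaw 6.91 F [0.4 0.2 0.3] w 0.0719 | shift [-0.2  2.4 -0.4] turn [ 0.01 -0.09  0.01]
```

View pics/c11.png

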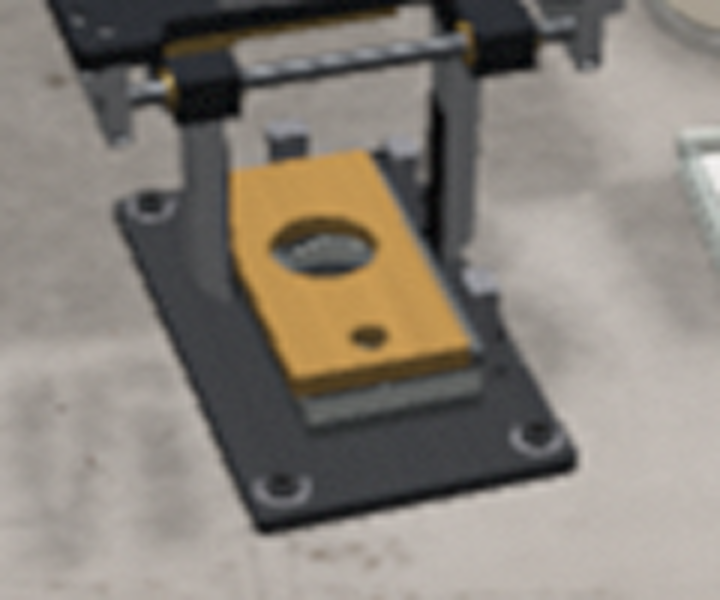

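```bash
python3 -m creep '[[0,-4,0,0,0,0,60],[3,-4,0,0,0,0,60],[6,-4,0,0,0,0,60],[8,-4,0,0,0,0,60]]'; python3 -m creep '[[1,0,0,0,0,0,60]]'; python3 -m creep '[[1,0,0,0,0,0,60]]'; python3 -m creep '[[1,0,0,0,0,0,60]]'
```

```text
time: 17.12
tool_pos: [0.5246, -0.0072, 0.0164]
ee_rot: [-1.571, 0.003, 0.121]
wrist_force: [-3.7, -0.0, 2.5]
width: 0.0723
time: 17.25
tool_pos: [0.5258, -0.0071, 0.0164]
ee_rot: [-1.571, 0.002, 0.121]
wrist_force: [-3.2, -1.1, 2.7]
width: 0.0717
time: 17.38
tool_pos: [0.5271, -0.0069, 0.0164]
ee_rot: [-1.571, 0.001, 0.121]
wrist_force: [-2.3, -1.2, 2.1]
width: 0.0716
time: 17.5
tool_pos: [0.5283, -0.0068, 0.0165]
ee_rot: [-1.571, 0.0, 0.121]
wrist_force: [-1.9, -0.0, 2.2]
width: 0.072
```

```bash
python3 -m creep '[[1,0,0,0,0,0,60]]'; python3 -m creep '[[1,0,0,0,0,0,60]]'
```

```text
time: 17.62
tool_pos: [0.5294, -0.0066, 0.0165]
ee_rot: [-1.571, 0.0, 0.121]
wrist_force: [-1.8, -0.3, 1.8]
width: 0.0719
time: 17.75
tool_pos: [0.5298, -0.0066, 0.0164]
ee_rot: [-1.571, 0.002, 0.121]
wrist_force: [-5.1, -0.1, 2.8]
width: 0.0717
```

```bash
python3 -m creep '[[1,0,0,0,0,0,60]]'; python3 -c "
from h import *
s=snap('side','side12');go([.5175,-.0085,.01],7)
cv2.imwrite('pics/c12.png',cv2.resize(s['color'][210:320,255:375],(720,600),interpolation=cv2.INTER_CUBIC))"
```

```text
time: 17.88
tool_pos: [0.5301, -0.0068, 0.0163]
ee_rot: [-1.571, 0.003, 0.121]
wrist_force: [-6.5, -2.6, 3.4]
width: 0.0716
t 17.93 pos [ 0.5301 -0.0068  0.0163] yaw 6.92 F [-4.4 -1.2  3.8] w 0.0721 | shift [-12.7   6.4  -0.1] turn [ 0.04 -0.08 -0.18]
```

View pics/c12.png

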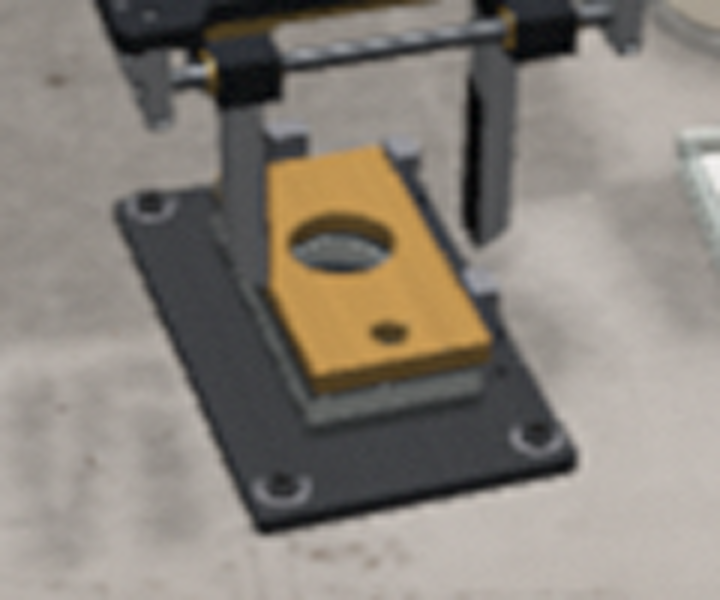

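```bash
python3 -m creep '[[-5,0,0,0,0,0,60],[-7,0,0,0,0,0,60],[-7,-30,0,0,0,0,60],[-7,-40,-20,0,0,0,255],[-7,-40,-60,0,0,0,255]]';python3 -m creep '[[0,0,-25,0,0,0,255],[0,0,-25,0,0,0,255],[0,0,-25,0,0,0,255],[0,0,-25,0,0,0,255],[0,0,-25,0,0,0,255]]'; python3 -c "
from h import *
s=snap('side','side13');go([.5175,-.0085,.017],7)
cv2.imwrite('pics/c13.png',cv2.resize(s['color'][210:320,255:375],(720,600),interpolation=cv2.INTER_CUBIC))"
```

```text
time: 18.55
tool_pos: [0.5333, -0.0677, 0.0581]
ee_rot: [-1.572, -0.004, 0.123]
wrist_force: [0.8, -0.5, -0.4]
width: 0.0551
time: 19.18
tool_pos: [0.5347, -0.0909, 0.0566]
ee_rot: [-1.571, -0.0, 0.122]
wrist_force: [-0.5, 0.7, 0.4]
width: 0.0052
t 19.23 pos [ 0.5347 -0.0909  0.0566] yaw 6.98 F [ 0.5  0.1 -0. ] w 0.0019 | shift [-7.1 39.6 83.9] turn [ 0.   -0.02  0.01]
```

View pics/c13.png

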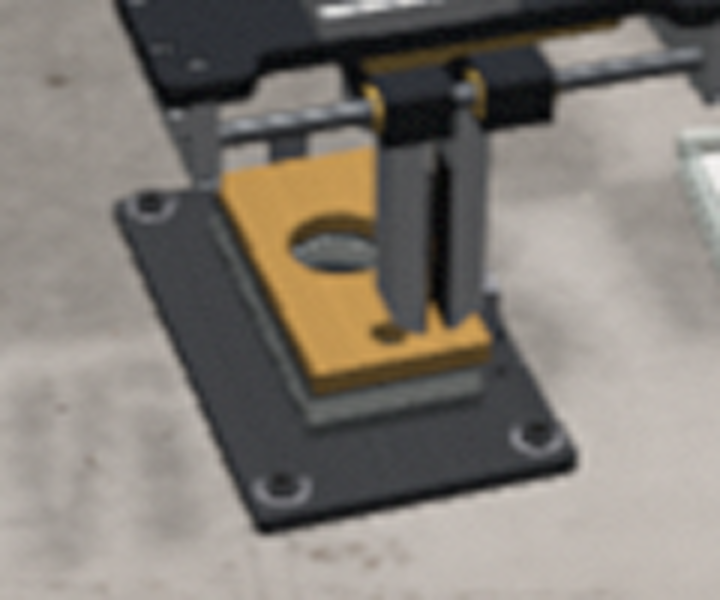

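```bash
python3 -m creep '[[0,20,0,0,0,0,255],[0,40,0,0,0,0,255],[0,40,5,0,0,0,255],[0,40,11,0,0,0,255],[0,40,11,0,0,0,255]]';python3 -m creep '[[0,0,1.5,0,0,0,255],[0,0,3,0,0,0,255]]';python3 -m creep '[[0,0,1.5,0,0,0,255]]';python3 -m creep '[[0,0,1,0,0,0,255]]'
```

```text
time: 19.85
tool_pos: [0.5342, -0.0802, 0.0178]
ee_rot: [-1.572, -0.002, 0.122]
wrist_force: [-0.4, 0.0, 0.3]
width: 0.0002
time: 20.1
tool_pos: [0.5333, -0.0777, 0.017]
ee_rot: [-1.571, -0.001, 0.121]
wrist_force: [-0.5, 0.3, -0.3]
width: 0.0004
time: 20.23
tool_pos: [0.5329, -0.0763, 0.0167]
ee_rot: [-1.571, -0.0, 0.121]
wrist_force: [-0.1, -0.8, 0.1]
width: 0.0003
time: 20.35
tool_pos: [0.5329, -0.0757, 0.0168]
ee_rot: [-1.572, -0.0, 0.121]
wrist_force: [0.5, -1.2, 1.5]
width: 0.0003
```

Contact with the end around here; continue pushing.

```bash
python3 -m creep '[[0,0,1,0,0,0,255],[0,0,2,0,0,0,255]]';python3 -m creep '[[0,0,1,0,0,0,255]]';python3 -m creep '[[0,0,1,0,0,0,255]]'
```

```text
time: 20.6
tool_pos: [0.5329, -0.0737, 0.0171]
ee_rot: [-1.572, -0.001, 0.12]
wrist_force: [-0.6, -2.2, 2.3]
width: 0.0002
time: 20.72
tool_pos: [0.5329, -0.0727, 0.0172]
ee_rot: [-1.572, -0.001, 0.121]
wrist_force: [0.3, -2.9, 3.0]
width: 0.0002
time: 20.85
tool_pos: [0.5328, -0.0718, 0.0172]
ee_rot: [-1.572, -0.001, 0.121]
wrist_force: [-0.3, -2.6, 3.7]
width: 0.0008
```

```bash
python3 -m creep '[[0,0,1,0,0,0,255]]';python3 -m creep '[[0,0,1,0,0,0,255]]'; python3 -c "
from h import *
s=snap('side','side14');go([.5175,-.0085,.017],7)
cv2.imwrite('pics/c14.png',cv2.resize(s['color'][210:320,255:375],(720,600),interpolation=cv2.INTER_CUBIC))"
```

```text
time: 20.98
tool_pos: [0.5327, -0.0708, 0.0172]
ee_rot: [-1.572, -0.001, 0.121]
wrist_force: [0.3, -4.0, 3.0]
width: 0.0004
time: 21.1
tool_pos: [0.5326, -0.0698, 0.0172]
ee_rot: [-1.572, -0.001, 0.121]
wrist_force: [0.5, -3.8, 5.2]
width: 0.0006
t 21.15 pos [ 0.5326 -0.0697  0.0172] yaw 6.91 F [ 0.9 -3.9  6.2] w 0.0009 | shift [-7.6  0.1 62.5] turn [ 0.07 -0.09  0.07]
```

View pics/c14.png

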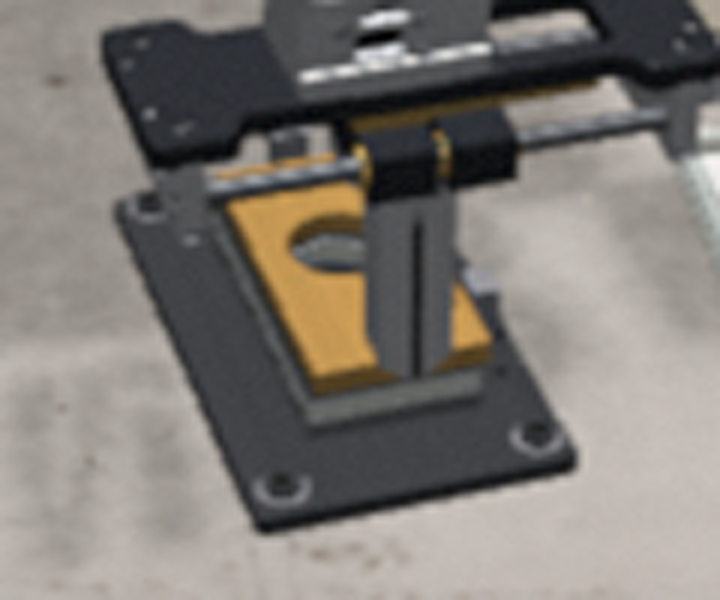

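```bash
python3 -m creep '[[0,0,-8,0,0,0,255],[0,-20,-8,0,0,0,60],[0,-50,-8,0,0,0,60],[0,-50,20,0,0,0,60],[0,-50,45,0,0,0,60]]'; python3 -c "
from h import *
go([.5237,-.0076,.06],6.9)"
```

```text
time: 21.78
tool_pos: [0.5252, -0.0227, 0.0654]
ee_rot: [-1.568, 0.003, 0.12]
wrist_force: [0.5, -0.4, -1.1]
width: 0.0369
t 21.77 pos [ 0.5252 -0.0227  0.0654] yaw 6.9 F [ 0.5 -0.4 -1.1] w 0.0369 | shift [ 0.3  5.4 15.1] turn [-0.19 -0.   -0.15]
```

```bash
python3 -m creep '[[0,5,9,0,0,0,60],[0,5,9,0,0,0,60],[0,5,9,0,0,0,60],[0,5,9,0,0,0,60]]'; python3 -c "
from h import *
s=snap('side','side15');go([.5237,-.0076,.0145],6.9)
cv2.imwrite('pics/c15.png',cv2.resize(s['color'][210:320,255:375],(720,600),interpolation=cv2.INTER_CUBIC))"
```

```text
time: 22.28
tool_pos: [0.5255, -0.0163, 0.0615]
ee_rot: [-1.571, 0.0, 0.12]
wrist_force: [-0.1, -0.0, -0.4]
width: 0.0716
t 22.32 pos [ 0.5256 -0.0163  0.0616] yaw 6.86 F [-0.7 -0.2  0.5] w 0.0716 | shift [-0.9 47.1  8.8] turn [ 0.01 -0.04  0.  ]
```

View pics/c15.png

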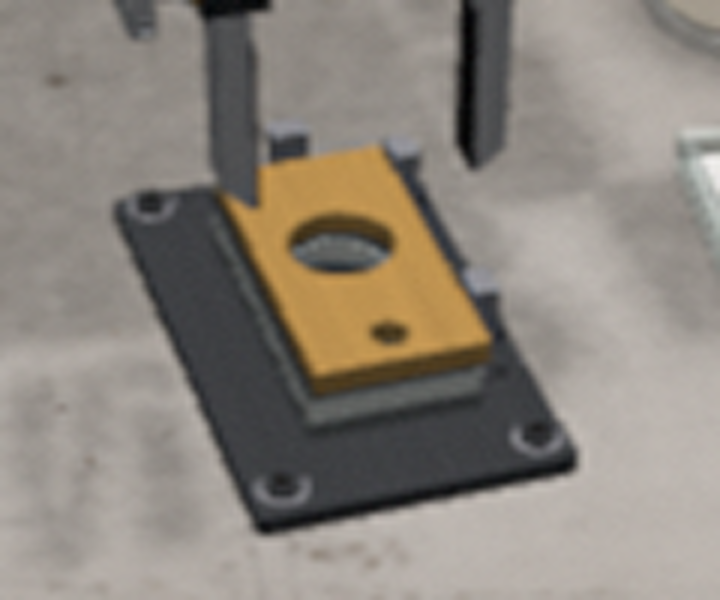

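```bash
python3 -m creep '[[-1,20,5,0,0,0,60],[-1,40,5,0,0,0,60],[-1,47,5,0,0,0,60],[-1,47,5,0,0,0,60],[-1,47,5,0,0,0,255]]'; python3 -m creep '[[0,0,0,0,0,0,255],[0,0,0,0,0,0,255],[0,0,0,0,0,0,255]]'
```

```text
time: 22.95
tool_pos: [0.5247, -0.0111, 0.0156]
ee_rot: [-1.571, -0.002, 0.12]
wrist_force: [0.3, -0.6, 0.3]
width: 0.065
time: 23.32
tool_pos: [0.5245, -0.011, 0.0156]
ee_rot: [-1.572, -0.002, 0.121]
wrist_force: [-1.8, 0.0, 4.8]
width: 0.0586
```

```bash
python3 -m creep '[[0,-0.5,1,0,0,0,255],[0,-0.5,2,0,0,0,255],[0,-0.5,3,0,0,0,255]]'; python3 -m creep '[[0,0,1,0,0,0,255]]';python3 -m creep '[[0,0,1,0,0,0,255]]'
```

```text
time: 23.7
tool_pos: [0.5241, -0.0086, 0.0156]
ee_rot: [-1.572, -0.001, 0.12]
wrist_force: [-0.1, -5.4, 4.2]
width: 0.0583
time: 23.82
tool_pos: [0.524, -0.0073, 0.0156]
ee_rot: [-1.572, -0.001, 0.12]
wrist_force: [0.6, -3.5, 5.5]
width: 0.0584
time: 23.95
tool_pos: [0.5238, -0.0062, 0.0156]
ee_rot: [-1.572, -0.001, 0.121]
wrist_force: [0.3, -4.9, 5.4]
width: 0.0582
```

```bash
python3 -m creep '[[0,0,1,0,0,0,255]]';python3 -m creep '[[0,0,1,0,0,0,255]]'; python3 -c "
from h import *
s=snap('side','side16');go([.5237,-.0076,.0145],6.9)
cv2.imwrite('pics/c16.png',cv2.resize(s['color'][210:320,255:375],(720,600),interpolation=cv2.INTER_CUBIC))"
```

```text
time: 24.08
tool_pos: [0.5236, -0.0052, 0.0156]
ee_rot: [-1.572, -0.001, 0.121]
wrist_force: [-0.1, -4.6, 5.7]
width: 0.0587
time: 24.2
tool_pos: [0.5235, -0.0042, 0.0155]
ee_rot: [-1.572, -0.001, 0.121]
wrist_force: [1.0, -4.9, 5.2]
width: 0.0585
t 24.25 pos [ 0.5235 -0.0041  0.0155] yaw 6.92 F [ 0.2 -4.5  5.1] w 0.0587 | shift [-0.2  1.1 -3.5] turn [0.05 0.02 0.06]
```

View pics/c16.png

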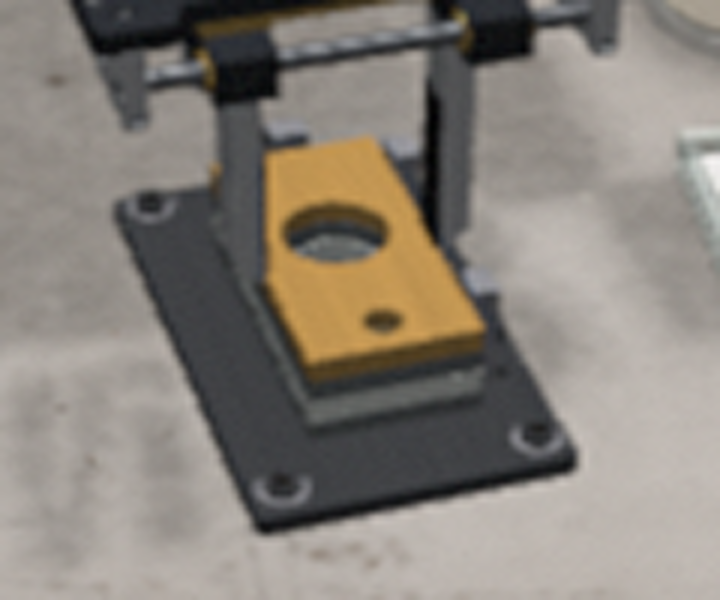

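```bash
python3 -m creep '[[0,0,1,0,0,0,255]]';python3 -m creep '[[0,0,1,0,0,0,255]]';python3 -m creep '[[0,0,1,0,0,0,255]]'
```

```text
time: 24.38
tool_pos: [0.5235, -0.0039, 0.0156]
ee_rot: [-1.573, -0.001, 0.121]
wrist_force: [1.4, -7.1, 5.1]
width: 0.0584
time: 24.5
tool_pos: [0.5235, -0.0039, 0.0156]
ee_rot: [-1.575, -0.001, 0.121]
wrist_force: [1.7, -9.2, 4.0]
width: 0.0588
time: 24.62
tool_pos: [0.5235, -0.0039, 0.0156]
ee_rot: [-1.577, -0.001, 0.12]
wrist_force: [1.1, -10.5, 3.9]
width: 0.0583
```

```bash
python3 -m creep '[[0,0,-1.5,0,0,0,255],[0,0,-1.5,0,0,0,60],[0,0,-1.5,0,0,0,60],[0,0,-1.5,0,0,0,60],[0,0,-1.5,0,0,0,60]]'; python3 -c "
from h import *
go([.523,-.0039,.0155],6.9)"
```

```text
time: 25.25
tool_pos: [0.5224, -0.0018, 0.0145]
ee_rot: [-1.57, 0.001, 0.121]
wrist_force: [-0.1, 0.1, -0.5]
width: 0.0717
t 25.25 pos [ 0.5224 -0.0018  0.0145] yaw 6.93 F [-0.1  0.1 -0.5] w 0.0717 | shift [ 0.4 -1.  -2.1] turn [-0.04  0.03 -0.06]
```

```bash
python3 -m creep '[[0,-2,-2,0,0,0,60],[3,-2,-2,0,0,0,60],[5,-2,-2,0,0,0,60]]'; python3 -m creep '[[1,0,0,0,0,0,60]]';python3 -m creep '[[1,0,0,0,0,0,60]]';python3 -m creep '[[1,0,0,0,0,0,60]]';
```

```text
time: 25.62
tool_pos: [0.5284, -0.0038, 0.0172]
ee_rot: [-1.571, -0.0, 0.121]
wrist_force: [0.2, 0.9, -0.5]
width: 0.0718
time: 25.75
tool_pos: [0.5293, -0.0037, 0.0171]
ee_rot: [-1.571, -0.0, 0.121]
wrist_force: [0.5, -0.0, 0.5]
width: 0.0717
time: 25.88
tool_pos: [0.5298, -0.0036, 0.0171]
ee_rot: [-1.571, 0.001, 0.121]
wrist_force: [0.0, 0.2, 2.1]
width: 0.072
time: 26.0
tool_pos: [0.5308, -0.0035, 0.0172]
ee_rot: [-1.571, 0.001, 0.121]
wrist_force: [-0.7, -0.4, 1.7]
width: 0.0719
```

```bash
python3 -m creep '[[1,0,0,0,0,0,60]]';python3 -m creep '[[1,0,0,0,0,0,60]]'; python3 -m creep '[[1,0,0,0,0,0,60]]'; python3 -c "
from h import *
s=snap('side','side17');go([.5237,-.0076,.0145],6.9)
cv2.imwrite('pics/c17.png',cv2.resize(s['color'][210:320,255:375],(720,600),interpolation=cv2.INTER_CUBIC))"
```

```text
time: 26.12
tool_pos: [0.5319, -0.0033, 0.0172]
ee_rot: [-1.571, 0.0, 0.121]
wrist_force: [-1.8, 0.1, 2.9]
width: 0.072
time: 26.25
tool_pos: [0.5329, -0.0032, 0.0172]
ee_rot: [-1.571, 0.0, 0.121]
wrist_force: [-2.0, -0.3, 3.0]
width: 0.0716
time: 26.38
tool_pos: [0.5339, -0.0031, 0.0172]
ee_rot: [-1.571, 0.0, 0.121]
wrist_force: [-2.9, -0.3, 3.3]
width: 0.0716
t 26.43 pos [ 0.534  -0.0031  0.0172] yaw 6.91 F [-2.5 -0.2  3.9] w 0.0715 | shift [-10.7   2.7  -3.3] turn [ 0.    0.01 -0.02]
```

View pics/c17.png

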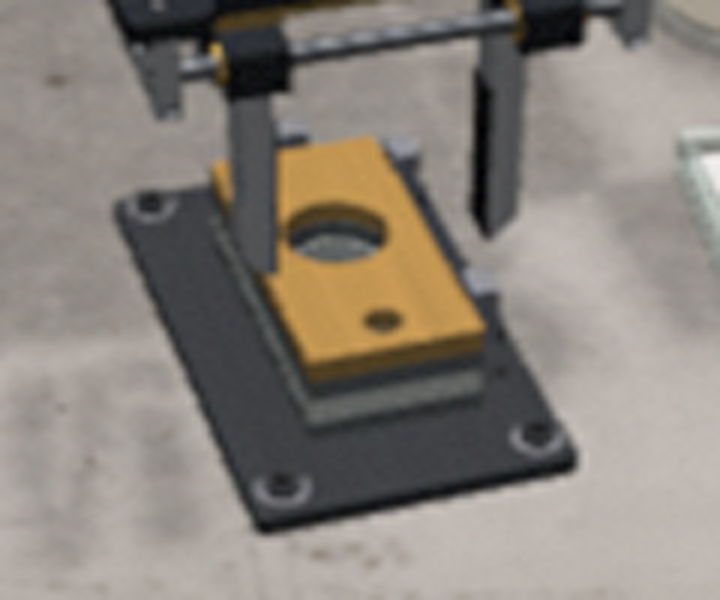

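```bash
python3 -m creep '[[-8,0,0,0,0,0,60],[-11,0,0,0,0,0,60],[-11,3,0,0,0,0,60],[-11,5.5,0,0,0,0,60]]'; python3 -m creep '[[0,0,0,0,0,0,60]]'; python3 -m creep '[[3,0,0,0,0,0,60],[5,0,0,0,0,0,60],[6,0,0,0,0,0,60]]'; python3 -m creep '[[1,0,0,0,0,0,60]]'
```

```text
time: 26.92
tool_pos: [0.523, -0.0044, 0.0112]
ee_rot: [-1.571, 0.0, 0.121]
wrist_force: [-0.7, -0.4, 0.7]
width: 0.072
time: 27.05
tool_pos: [0.5228, -0.0044, 0.0111]
ee_rot: [-1.571, 0.001, 0.121]
wrist_force: [-0.8, 0.6, -0.2]
width: 0.072
time: 27.42
tool_pos: [0.5293, -0.0036, 0.0116]
ee_rot: [-1.571, -0.0, 0.121]
wrist_force: [-0.2, -0.2, 0.2]
width: 0.0721
time: 27.55
tool_pos: [0.5293, -0.0036, 0.0115]
ee_rot: [-1.571, 0.002, 0.121]
wrist_force: [-3.5, -0.4, 2.2]
width: 0.0724
```

```bash
python3 -m creep '[[1,0,0,0,0,0,60]]'; python3 -m creep '[[1,0,0,0,0,0,60]]';python3 -m creep '[[1,0,0,0,0,0,60]]'; python3 -c "
from h import *
s=snap('side','side18');go([.5237,-.0076,.0145],6.9)
cv2.imwrite('pics/c18.png',cv2.resize(s['color'][210:320,255:375],(720,600),interpolation=cv2.INTER_CUBIC))"
```

```text
time: 27.68
tool_pos: [0.5294, -0.0036, 0.0114]
ee_rot: [-1.571, 0.004, 0.121]
wrist_force: [-5.3, -1.5, 4.5]
width: 0.072
time: 27.8
tool_pos: [0.5294, -0.0037, 0.0113]
ee_rot: [-1.571, 0.006, 0.121]
wrist_force: [-7.7, -1.2, 4.6]
width: 0.072
time: 27.92
tool_pos: [0.5294, -0.0037, 0.0112]
ee_rot: [-1.571, 0.008, 0.121]
wrist_force: [-10.2, -1.4, 6.4]
width: 0.0719
t 27.98 pos [ 0.5294 -0.0037  0.0112] yaw 6.92 F [-8.6 -1.4  5.1] w 0.0717 | shift [-6.1 -3.3 -3.2] turn [ 0.01  0.02 -0.48]
```

View pics/c18.png

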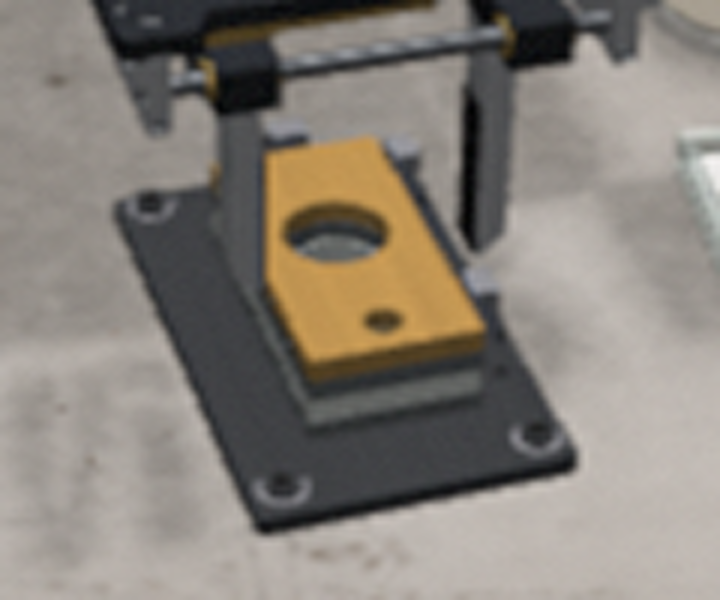

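```bash
python3 -m creep '[[-6,0,0,0,0,0,60],[-9,0,0,0,0,0,60],[-9,-40,0,0,0,0,60],[-9,-75,0,0,0,0,140],[-9,-75,-60,0,0,0,140]]'; python3 -c "
from h import *
go([.45,-.20,.10],7)"
```

```text
time: 28.6
tool_pos: [0.5349, -0.0619, 0.0912]
ee_rot: [-1.573, -0.01, 0.127]
wrist_force: [1.6, -1.0, 0.3]
width: 0.0553
t 28.6 pos [ 0.5349 -0.0619  0.0912] yaw 7.29 F [ 1.6 -1.   0.3] w 0.0553 | shift [-101.6   -9.6 -126.2] turn [0.1  0.29 0.57]
```

```bash
python3 - <<'E'
from h import *
import pickle
t=pickle.load(open('/tmp/top0.pkl','rb'));s=pickle.load(open('/tmp/side0.pkl','rb'))
a=cv2.resize(t['color'][270:310,440:490],(400,320),interpolation=cv2.INTER_CUBIC);b=cv2.resize(s['color'][335:400,285:340],(400,473),interpolation=cv2.INTER_CUBIC)
c=np.zeros((473,800,3),np.uint8);c[:320,:400]=a;c[:,400:]=b
cv2.imwrite('pics/pin.png',c)
E
```

```text
(no output)
```

View pics/pin.png

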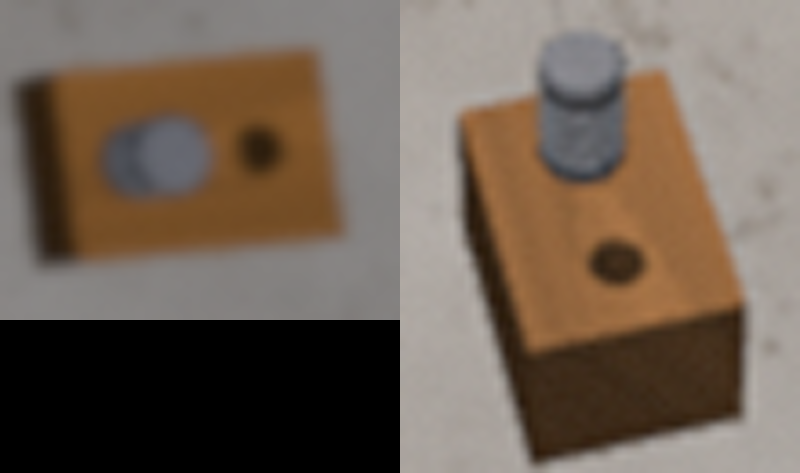

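```bash
cat >> fit.py <<'E'
print('pin',unproj(t,(461.9,289.1),.074),unproj(s,(310.0,343.5),.074),tri((461.9,289.1),(310,343.5)))
print('hole2',unproj(t,(440+260/8,270+150/8),.042),unproj(s,(285+217/7.27,335+263/7.27),.042))
E
python3 fit.py|tail -2;python3 -c "
from h import *
go([.4775,-.2535,.11],7)"
```

```text
pin [ 0.47726454 -0.25117412  0.074     ] [ 0.47605812 -0.25339515  0.074     ] [ 0.47684395 -0.25172042  0.07202668]
hole2 [ 0.47919186 -0.28293639  0.042     ] [ 0.47873555 -0.28505499  0.042     ]
t 28.6 pos [ 0.5349 -0.0619  0.0912] yaw 7.29 F [ 1.6 -1.   0.3] w 0.0553 | shift [ -81.1  -19.3 -182.8] turn [0.1  0.29 0.57]
```

```bash
python3 -m creep '[[-20,-8,-50,0,0,0,140],[-45,-8,-105,0,0,0,140],[-70,-8,-160,0,0,0,140],[-81,-8,-182,0,0,0,140],[-81,-8,-182,0,0,0,140]]'; python3 -c "
from h import *
s=snap('side','side19');t=snap('top','top19');go([.4768,-.2522,.1],7)
a=s['color'][280:400,250:370];b=t['color'][220:320,280:400]
cv2.imwrite('pics/c19.png',np.hstack([cv2.resize(a,(400,400),interpolation=cv2.INTER_CUBIC),cv2.resize(b,(400,333),interpolation=cv2.INTER_CUBIC)[:333] if 0 else cv2.resize(b,(400,400),interpolation=cv2.INTER_CUBIC)]))
for c in ('side','top'):
  for n in ('plate_hole','face_plate','seat_hole'): print(c,n,[(np.round(d['point'],4).tolist(),round(d['p'],2)) for d in robot.landmark_of(n,c)[:2]])
"
```

```text
time: 29.22
tool_pos: [0.4726, -0.2559, 0.0946]
ee_rot: [-1.571, -0.001, 0.117]
wrist_force: [0.2, 1.2, 0.6]
width: 0.0425
t 29.32 pos [ 0.4732 -0.2537  0.0946] yaw 6.91 F [0.3 0.2 0.3] w 0.0424 | shift [ 3.7 -5.4  1.1] turn [-0.02 -0.09  0.05]
side plate_hole [([0.5292, -0.0448, 0.0493], 0.45)]
side face_plate [([0.6787, -0.0849, -0.0029], 0.54), ([0.4789, -0.2534, 0.0615], 0.23)]
side seat_hole [([0.5297, -0.0468, 0.0108], 0.8), ([0.6771, -0.0836, -0.0004], 0.7)]
top plate_hole [([0.5299, -0.0494, 0.04], 0.9)]
top face_plate [([0.5215, 0.0014, 0.0441], 0.76)]
top seat_hole [([0.5299, -0.0432, 0.0092], 0.95)]
```

View pics/c19.png

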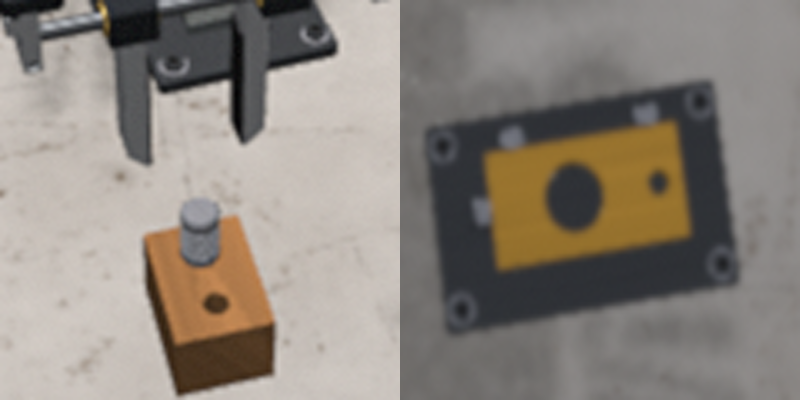

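```bash
python3 - <<'E'
from h import *
import pickle
t=pickle.load(open('/tmp/top19.pkl','rb'));s=pickle.load(open('/tmp/side19.pkl','rb'))
h=unproj(t,(357.4,265.5),.0505);o=unproj(t,(332.2,269.25),.0505);print('hole',h,'open',o,np.linalg.norm(h-o), 'yaw',np.degrees(np.arctan2(h[0]-o[0],o[1]-h[1])))
for z in (.11,.12,.13): print(z,proj(s,[.4732,-.2537,z]),'pix',250+195*.3,280+152*.3)
# plate contour
hsv=cv2.cvtColor(t['color'],cv2.COLOR_BGR2HSV);m=cv2.inRange(hsv,(15,140,90),(30,255,255));m[:,:300]=0;m[:,400:]=0
cs,_=cv2.findContours(m,cv2.RETR_EXTERNAL,cv2.CHAIN_APPROX_NONE);k=max(cs,key=cv2.contourArea)
P=np.array([unproj(t,q[0],.0505)[:2] for q in k]);print(cv2.minAreaRect((P*1000).astype(np.float32)))
E
```

```text
hole [ 0.52867272 -0.04461319  0.0505    ] open [0.52135813 0.00754865 0.0505    ] 0.05267220586762954 yaw 7.982461542111929
0.11 [308.21389591 328.79395121] pix 308.5 325.6
0.12 [308.18847245 324.46451573] pix 308.5 325.6
0.13 [308.16267512 320.07141397] pix 308.5 325.6
((523.199462890625, 0.14235305786132812), (59.85171127319336, 119.63191986083984), 7.701666831970215)
```

```bash
python3 -m creep '[[4,15,1,0,0,0,140],[4,30,1,0,0,0,140],[4,50,1,0,0,0,140],[4,64,1,0,0,0,140],[4,69,1,0,0,0,140]]'; python3 -m creep '[[0,0,0,0,0,0,140]]'; python3 -c "
from h import *
s=snap('side','side20');go([.4768,-.2522,.026],7)
a=s['color'][280:400,250:370]
cv2.imwrite('pics/c20.png',cv2.resize(a,(600,600),interpolation=cv2.INTER_CUBIC))
s=cv2
import pickle
q=pickle.load(open('/tmp/side18.pkl','rb'));print('hole side',unproj(q,(255+383/6,210+320*110/600),.0505))"
```

```text
time: 30.25
tool_pos: [0.4757, -0.2521, 0.0237]
ee_rot: [-1.569, 0.002, 0.121]
wrist_force: [0.1, 0.3, 0.6]
width: 0.0424
time: 30.38
tool_pos: [0.4765, -0.2527, 0.0252]
ee_rot: [-1.57, 0.0, 0.121]
wrist_force: [-1.1, -0.5, -0.8]
width: 0.0425
t 30.43 pos [ 0.4769 -0.253   0.0259] yaw 6.91 F [ 0.1 -0.1  0.5] w 0.0426 | shift [-0.  -0.1  0.8] turn [ 0.03 -0.09  0.03]
hole side [ 0.52783454 -0.04717169  0.0505    ]
```

View pics/c20.png

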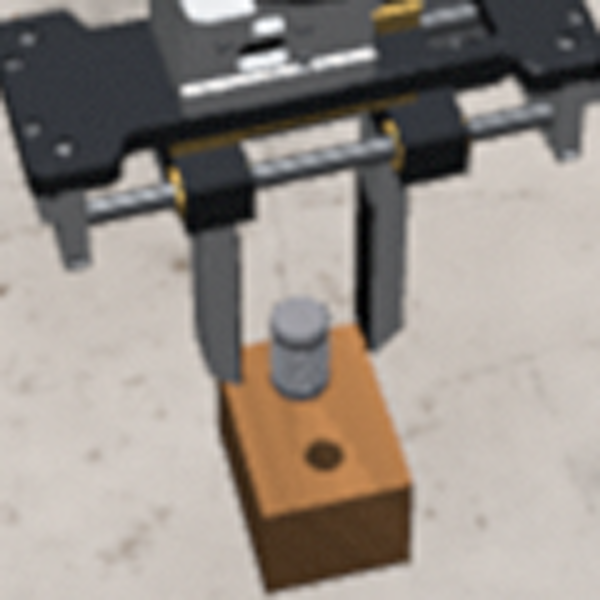

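```bash
python3 -m creep '[[0,0,0,0,0,0,255],[0,0,0,0,0,0,255],[0,0,0,0,0,0,255],[0,0,0,0,0,0,255]]'; python3 -m creep '[[0,0,0,0,0,0,255],[0,-10,0,0,0,0,255],[0,-35,0,0,0,0,255],[0,-70,0,0,0,0,255],[0,-80,0,0,0,0,255]]'; python3 -c "
from h import *
s=snap('side','side21');go([.528,-.046,.105],7)
a=s['color'][260:380,250:370]
cv2.imwrite('pics/c21.png',cv2.resize(a,(600,600),interpolation=cv2.INTER_CUBIC))
for n in ('pin_tip','pin_grip','pin'): print(n,[(np.round(d['point'],4).tolist(),round(d['p'],2)) for d in robot.landmark_of(n,'side')[:2]])"
```

```text
time: 30.92
tool_pos: [0.477, -0.253, 0.0261]
ee_rot: [-1.571, -0.001, 0.121]
wrist_force: [-0.3, -0.3, 0.4]
width: 0.0191
time: 31.55
tool_pos: [0.4779, -0.2536, 0.1084]
ee_rot: [-1.574, -0.004, 0.121]
wrist_force: [-0.2, -0.5, -1.1]
width: 0.019
t 31.6 pos [ 0.4779 -0.2536  0.1085] yaw 6.91 F [0.4 0.2 0.4] w 0.0193 | shift [ 74.7   3.1 200.1] turn [ 0.18 -0.09  0.2 ]
pin_tip [([0.4825, -0.2511, 0.0902], 0.86)]
pin_grip [([0.5554, 0.0004, 0.0111], 0.73), ([0.4778, -0.2529, 0.1442], 0.54)]
pin [([0.4763, -0.2553, 0.1215], 0.61)]
```

View pics/c21.png

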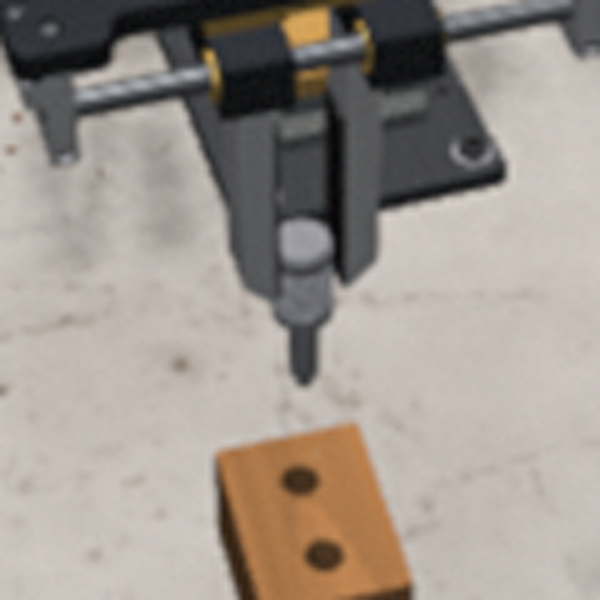

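```bash
python3 -m creep '[[18,3,50,0,0,0,255],[36,3,100,0,0,0,255],[54,3,150,0,0,0,255],[72,3,195,0,0,0,255],[75,3,200,0,0,0,255]]'; python3 -m creep '[[0,20,0,0,0,0,255],[0,20,0,0,0,0,255]]'; python3 -c "
from h import *
s=snap('side','side22');go([.5282,-.046,.0755],7)
a=s['color'][220:310,270:360]
cv2.imwrite('pics/c22.png',cv2.resize(a,(600,600),interpolation=cv2.INTER_CUBIC))"
```

```text
time: 32.38
tool_pos: [0.5262, -0.0422, 0.1005]
ee_rot: [-1.569, 0.003, 0.125]
wrist_force: [0.9, -0.8, 0.1]
width: 0.0193
time: 32.62
tool_pos: [0.5247, -0.0456, 0.0796]
ee_rot: [-1.57, 0.006, 0.12]
wrist_force: [-0.8, -0.1, -0.6]
width: 0.0193
t 32.67 pos [ 0.5256 -0.0458  0.0808] yaw 6.86 F [ 0.4  0.5 -0.2] w 0.0192 | shift [ 2.6  5.3 -0.5] turn [-0.04 -0.14 -0.22]
```

View pics/c22.png

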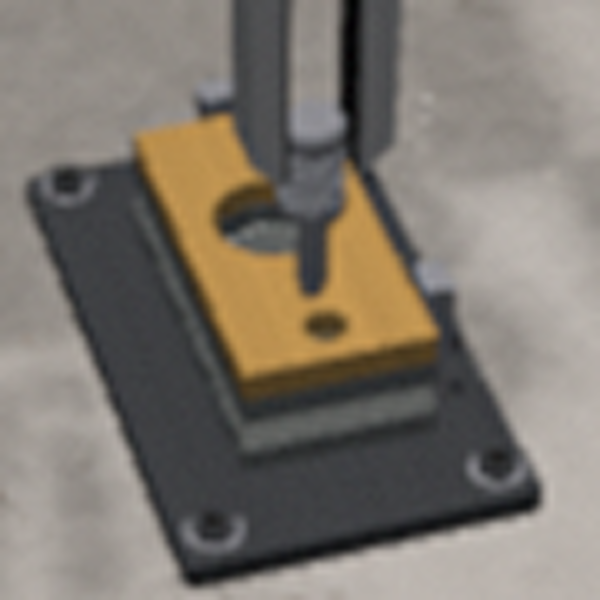

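```bash
python3 -c "
from h import *
import pickle
s=pickle.load(open('/tmp/side22.pkl','rb'));f=lambda u,v:(270+u*.15,220+v*.15)
a=unproj(s,f(313,291),.0638);b=unproj(s,f(326,326),.0505);print(a,b,b-a, R.from_euler('z',-6.9,degrees=True).apply(b-a)*1000)
obs()"
```

```text
[ 0.52404085 -0.04683528  0.0638    ] [ 0.52784129 -0.04787962  0.0505    ] [ 0.00380044 -0.00104434 -0.0133    ] [  3.6474538   -1.49334808 -13.3       ]
t 32.675 pos [ 0.5256 -0.0458  0.0808] rot [-1.5701  0.0039  0.1196] F [ 0.43  0.49 -0.23] w 0.0192
```

```bash
python3 -m creep '[[0,5,0,0,0,0,255],[0,5,0,0,0,0,255]]'; python3 -c "
from h import *
s=snap('side','side23');go([.5282,-.046,.0755],7)
a=s['color'][220:310,270:360]
cv2.imwrite('pics/c23.png',cv2.resize(a,(600,600),interpolation=cv2.INTER_CUBIC))"
```

```text
time: 32.92
tool_pos: [0.5269, -0.0457, 0.0775]
ee_rot: [-1.571, 0.0, 0.12]
wrist_force: [0.4, 0.6, -0.6]
width: 0.019
t 32.98 pos [ 0.5271 -0.0456  0.0778] yaw 6.87 F [ 0.5  0.8 -1. ] w 0.0188 | shift [ 1.1  2.3 -0.5] turn [ 0.01 -0.13  0.01]
```

View pics/c23.png

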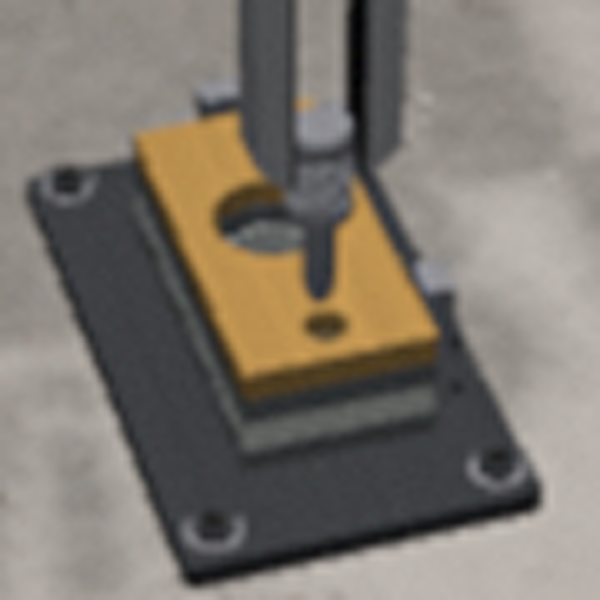

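```bash
python3 -c "
from h import *
import pickle
s=pickle.load(open('/tmp/side23.pkl','rb'));f=lambda u,v:(270+u*.15,220+v*.15)
for zt in (.0588,.0608,.0628):
  a=unproj(s,f(320,297),zt);b=unproj(s,f(326,326),.0505);print(a,b, R.from_euler('z',-6.9,degrees=True).apply(b-a)*1000)"
```

```text
[ 0.52664438 -0.04413256  0.0588    ] [ 0.52784129 -0.04787962  0.0505    ] [ 0.73807742 -3.86371391 -8.3       ]
[ 0.52622449 -0.04641147  0.0608    ] [ 0.52784129 -0.04787962  0.0505    ] [  1.42870816  -1.65174674 -10.3       ]
[ 0.5258046  -0.04869039  0.0628    ] [ 0.52784129 -0.04787962  0.0505    ] [  2.1193389    0.56022043 -12.3       ]
```

```bash
python3 -m creep '[[1.4,6,-1,0,0,0,255],[1.4,6,-1,0,0,0,255],[1.4,6,-1,0,0,0,255]]'; python3 -c "
from h import *
s=snap('side','side24');go([.5282,-.046,.0755],7)
a=s['color'][230:290,290:350]
cv2.imwrite('pics/c24.png',cv2.resize(a,(600,600),interpolation=cv2.INTER_CUBIC))"
```

```text
time: 33.35
tool_pos: [0.5285, -0.046, 0.0715]
ee_rot: [-1.571, 0.0, 0.121]
wrist_force: [0.0, -0.5, -1.7]
width: 0.0193
t 33.4 pos [ 0.5286 -0.046   0.0716] yaw 6.92 F [-0.1  0.5 -0.5] w 0.019 | shift [-0.4 -3.9  0. ] turn [ 0.   -0.08  0.  ]
```

View pics/c24.png

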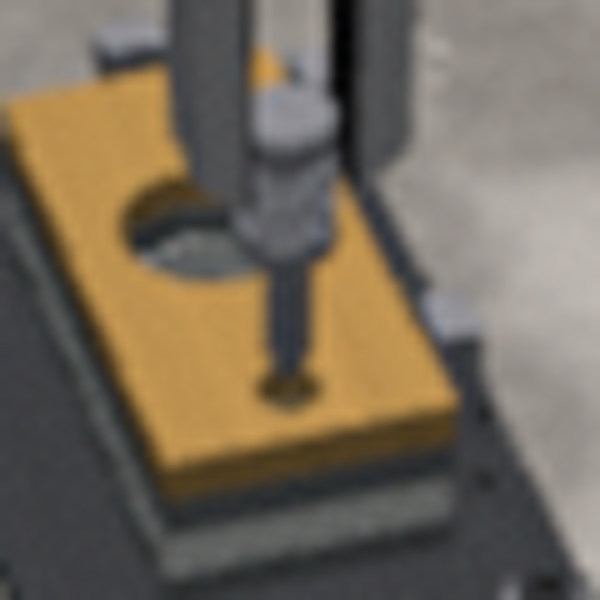

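```bash
python3 -m creep '[[0,2,0,0,0,0,255],[0,4,0,0,0,0,255],[0,5,0,0,0,0,255]]'; python3 -m creep '[[0,1.5,0,0,0,0,255],[0,3,0,0,0,0,255]]';python3 -m creep '[[0,1.5,0,0,0,0,255],[0,3,0,0,0,0,255]]'
```

```text
time: 33.78
tool_pos: [0.5284, -0.046, 0.0663]
ee_rot: [-1.571, 0.0, 0.121]
wrist_force: [0.6, 0.1, -0.8]
width: 0.0189
time: 34.02
tool_pos: [0.5285, -0.046, 0.0635]
ee_rot: [-1.571, 0.0, 0.121]
wrist_force: [0.2, 0.2, -1.1]
width: 0.0191
time: 34.28
tool_pos: [0.5286, -0.046, 0.0605]
ee_rot: [-1.571, -0.0, 0.121]
wrist_force: [-0.5, 0.1, -1.8]
width: 0.0189
```

```bash
python3 -m creep '[[0,2,0,0,0,0,255],[0,4,0,0,0,0,255]]'; python3 -m creep '[[0,2,0,0,0,0,255],[0,4,0,0,0,0,255]]';python3 -m creep '[[0,2,0,0,0,0,255],[0,4,0,0,0,0,255]]'; python3 -c "
from h import *
s=snap('side','side25');go([.5282,-.046,.0345],7)
a=s['color'][230:290,290:350]
cv2.imwrite('pics/c25.png',cv2.resize(a,(600,600),interpolation=cv2.INTER_CUBIC))"
```

```text
time: 34.52
tool_pos: [0.5285, -0.046, 0.0564]
ee_rot: [-1.571, 0.0, 0.121]
wrist_force: [1.0, 0.3, -1.4]
width: 0.0193
time: 34.78
tool_pos: [0.5285, -0.046, 0.0524]
ee_rot: [-1.571, 0.0, 0.121]
wrist_force: [0.3, 0.3, -1.4]
width: 0.0192
time: 35.02
tool_pos: [0.5285, -0.046, 0.0484]
ee_rot: [-1.571, 0.0, 0.121]
wrist_force: [0.5, -0.1, -0.8]
width: 0.0193
t 35.08 pos [ 0.5283 -0.046   0.0481] yaw 6.91 F [-0.2 -1.1 -2. ] w 0.0188 | shift [-0.1 13.6  0. ] turn [-0.01 -0.09 -0.03]
```

View pics/c25.png

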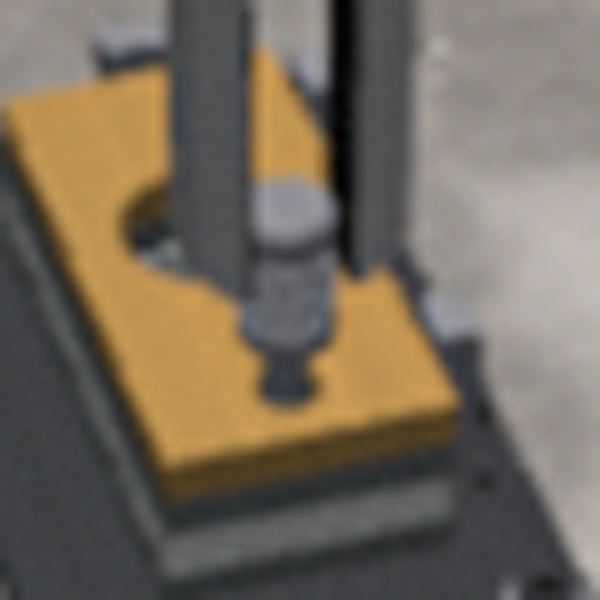

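Going in cleanly; continue to seat.

```bash
python3 -m creep '[[0,2,0,0,0,0,255],[0,4,0,0,0,0,255]]'; python3 -m creep '[[0,2,0,0,0,0,255],[0,4,0,0,0,0,255]]';python3 -m creep '[[0,1.5,0,0,0,0,255],[0,3,0,0,0,0,255]]';python3 -m creep '[[0,1,0,0,0,0,255],[0,1,0,0,0,0,255]]'
```

```text
time: 35.33
tool_pos: [0.5286, -0.046, 0.0445]
ee_rot: [-1.571, -0.0, 0.121]
wrist_force: [0.0, 0.7, -0.5]
width: 0.0192
time: 35.58
tool_pos: [0.5285, -0.046, 0.0404]
ee_rot: [-1.571, 0.0, 0.121]
wrist_force: [0.0, -0.4, -2.2]
width: 0.0192
time: 35.83
tool_pos: [0.5286, -0.046, 0.0375]
ee_rot: [-1.571, -0.0, 0.121]
wrist_force: [-0.1, 0.5, -0.5]
width: 0.0191
time: 36.08
tool_pos: [0.5285, -0.046, 0.0365]
ee_rot: [-1.571, 0.0, 0.121]
wrist_force: [0.6, 0.7, -0.7]
width: 0.0193
```

```bash
python3 -m creep '[[0,1,0,0,0,0,255],[0,1,0,0,0,0,255]]';python3 -m creep '[[0,1,0,0,0,0,255]]';python3 -m creep '[[0,1,0,0,0,0,255]]'
```

```text
time: 36.33
tool_pos: [0.5285, -0.046, 0.0355]
ee_rot: [-1.571, 0.0, 0.121]
wrist_force: [0.7, 0.9, -1.4]
width: 0.0191
time: 36.45
tool_pos: [0.5287, -0.046, 0.0347]
ee_rot: [-1.571, -0.0, 0.121]
wrist_force: [-0.0, -0.4, -0.5]
width: 0.0189
time: 36.58
tool_pos: [0.5288, -0.0461, 0.0344]
ee_rot: [-1.571, -0.001, 0.121]
wrist_force: [-2.2, 0.5, 5.2]
width: 0.0192
```

```bash
python3 -m creep '[[0,0.5,0,0,0,0,255],[0,0.5,0,0,0,0,255]]'; python3 -m creep '[[0,0,0,0,0,0,174],[0,0,0,0,0,0,174],[0,0,0,0,0,0,174]]'; python3 -m creep '[[0,-15,0,0,0,0,174],[0,-40,0,0,0,0,174],[0,-80,0,0,0,0,174],[0,-90,0,0,0,0,174]]'; python3 -c "
from h import *
s=snap('side','side26');go([.45,-.2,.15],7)
a=s['color'][210:300,270:370]
cv2.imwrite('pics/c26.png',cv2.resize(a,(660,600),interpolation=cv2.INTER_CUBIC))"
```

```text
time: 36.83
tool_pos: [0.5288, -0.0461, 0.0344]
ee_rot: [-1.571, -0.001, 0.121]
wrist_force: [-2.3, 0.0, 5.7]
width: 0.0194
time: 37.2
tool_pos: [0.5284, -0.046, 0.0327]
ee_rot: [-1.571, 0.0, 0.121]
wrist_force: [-0.2, -0.1, -0.2]
width: 0.0298
time: 37.7
tool_pos: [0.5308, -0.0464, 0.1272]
ee_rot: [-1.573, -0.007, 0.121]
wrist_force: [0.8, 0.6, -0.6]
width: 0.0299
t 37.75 pos [ 0.5306 -0.0464  0.1269] yaw 6.91 F [1.  0.2 1.3] w 0.0298 | shift [ -98.3  -23.4 -142.8] turn [ 0.12 -0.09  0.36]
```

View pics/c26.png

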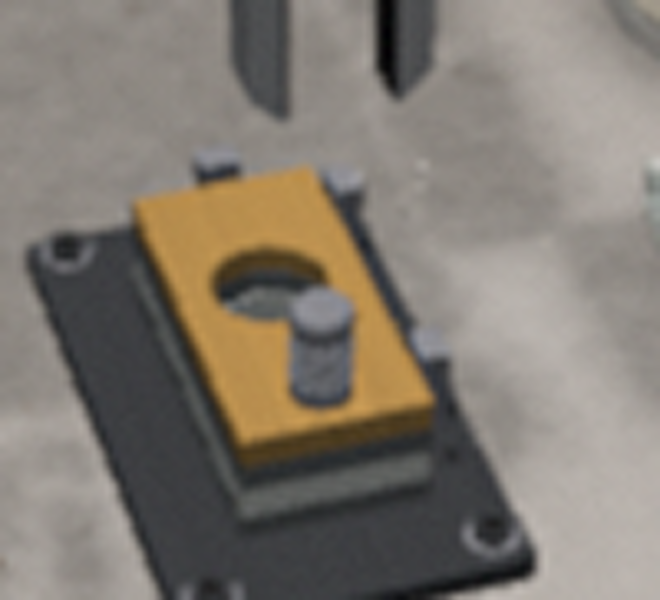

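```bash
python3 -m creep '[[-20,-10,-40,0,0,0,174],[-45,-20,-80,0,0,0,174],[-70,-25,-120,0,0,0,174],[-90,-25,-160,0,0,0,174],[-90,-25,-170,0,0,0,174]]'; python3 -c "
from h import *
t=snap('top','top27');s=snap('side','side27');go([.45,-.2,.15],7)
a=t['color'][220:320,280:400]
cv2.imwrite('pics/c27.png',np.hstack([cv2.resize(a,(480,400),interpolation=cv2.INTER_CUBIC),cv2.resize(s['color'][220:310,270:350],(320,400),interpolation=cv2.INTER_CUBIC)]))
for n in ('glass_dish','flux_bottle','spool'): print(n,[(np.round(d['point'],4).tolist(),round(d['p'],2)) for d in robot.landmark_of(n,'side')[:1]])
hsv=cv2.cvtColor(t['color'],cv2.COLOR_BGR2HSV);m=cv2.inRange(hsv,(15,140,90),(30,255,255));m[:,:300]=0;m[:,400:]=0
cs,_=cv2.findContours(m,cv2.RETR_EXTERNAL,cv2.CHAIN_APPROX_NONE);k=max(cs,key=cv2.contourArea)
P=np.array([unproj(t,q[0],.0505)[:2] for q in k]);print(cv2.minAreaRect((P*1000).astype(np.float32)))"
```

```text
time: 38.38
tool_pos: [0.4581, -0.2273, 0.1467]
ee_rot: [-1.57, 0.002, 0.117]
wrist_force: [0.3, 0.6, -0.1]
width: 0.0296
t 38.48 pos [ 0.4593 -0.2259  0.1468] yaw 6.81 F [ 0.8  0.4 -0.5] w 0.0298 | shift [-6.1 -3.2 26.8] turn [-0.1  -0.19 -0.08]
glass_dish [([0.716, 0.0436, -0.0027], 0.68)]
flux_bottle [([0.6281, 0.3401, -0.003], 0.83)]
spool [([0.6786, -0.0849, -0.0005], 0.59)]
((523.2124633789062, 0.14411163330078125), (59.82558059692383, 119.63191223144531), 7.701674461364746)
```

View pics/c27.png

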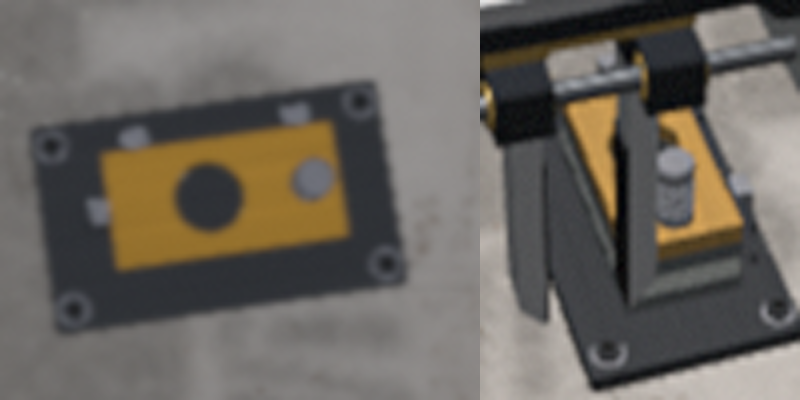

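```bash
python3 -c "
from bench import robot
print(robot.close_job())"
```

```text
the job is handed in; nothing more can be done
None
```

The die is finished: the face plate is on the pack and against its three stops, the pin is seated, and I handed the job in at about 38.5 s.

**What I did**
- **Plate on the pack:** I lowered the plate with its small hole over the pack's until I felt it touch. The vertical force went from about −3 N to between +2 and +4 N, and only then did I let go. The pack's top came out at about 40.5 mm.
- **Plate against the stops:** I first pushed it in x. The tip slid up over the plate's edge when I then tried to push it in y with the shut fingers. I gripped the plate and dragged it onto the end stop instead, until it stalled at about 10 N. Then I pushed it again onto the two side stops, also to a stall at about 10 N, after one more slip there.
- **Pin:** It went down through both holes without resistance and stopped with about +5 N when its head reached the plate. I released it and backed away.

**Last checks**
- The top picture shows the plate touching all three stops, and its pose did not change when the pin went in (yaw 7.7°).
- The pin's head sits on the plate, upright.
- The networks place the dish, bottle and spool within about 4 mm of where they first reported them, which is their accuracy.

**What disagreed**
- The fingertips are about 25–30 mm above the reported TCP height. My first closing on the plate passed over it without touching, so I set heights by camera and touch from then on.
- The two cameras differed by about 3 mm in y for the small hole. I aligned the pin from the side camera just above the hole.

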